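# Stack moulded bezels square in the corner stand

### The job

Put the two window frames from the sloped cooling rack on top of the one lying loose on the stacking stand, all three the same way round in one flat pile. Then push the finished pile home, first against the far fence and after that against the left fence, each time until it presses on the fence with about 10 N, so that every frame ends square in the corner. Set down and push gently (no dropping, no ramming), leave the solid cover on the rack, and do not disturb the tape, cup and screwdriver.

Things in the scene. Friction and masses are not known exactly. Their poses are not given: they have to be found in the camera images.
- frame_a: orange bezel with an open window, flat on the rack, x axis up the slope; 130 (own x) by 86 (own y) by 14 mm thick (own z), all four bars 16 mm wide, window 98 by 54 mm, about 90 g (may differ by 40 %). Origin: centre of its underside, in the middle of the window. Same shape turned half round or upside down.
- frame_b: second bezel on the rack, exactly like frame_a
- frame_c: third bezel, exactly like frame_a, lying flat on the stand's floor, up to 23 mm short of its place in the corner and turned up to 3 degrees, clear of both fences
- cover: solid orange cover without window, 130 by 86 by 14 mm, lying on the rack in one of its three places (which one varies); origin: centre of its underside. Stays where it is.
- rack: fixed aluminium rack; deck 370 mm wide, 170 mm up the slope, sloped 30 degrees, low edge towards the robot. Origin on the deck's upper face, x up the slope, y along the rack, z square out of the deck. Three places side by side, about 126 mm apart along y; parts lie flat on the deck above a lip along the low edge, 8 mm high, inner face at x = -66 mm. Nothing stands above the deck.
- corner (a point): inner corner of the fixed stand, at its floor's level. z up, x from the open near side to the far fence, y to the left fence. Far fence's face: plane x = 0; left fence's: plane y = 0. A squared frame has its x along this x and its origin at x = -65, y = -43 mm; undersides in the pile at z = 0, 14, 28 mm.
- tape: roll of yellow tape, 84 mm across, 45 mm high, bystander; origin centre of underside
- cup: blue plastic cup, 68 mm across, 55 mm high, bystander; origin centre of underside
- driver: screwdriver lying on the bench, bystander
- stand: the fixed stacking stand: grey board 200 (x) by 160 (y) by 12 mm, near and right sides open, far and left edges with aluminium fences 12 mm thick that rise 50 mm above the board; the far one runs the full width, the left one from the corner 150 mm towards the near side. Origin: centre of underside; point corner at x = 88, y = 68, z = 12 mm.
- far_fence: the stand's far fence, fixed; origin: centre of its foot, at the middle of its thickness; its inner face is 6 mm nearer
- left_fence: the stand's left fence, fixed; origin: centre of its foot, at the middle of its thickness; its inner face is 6 mm to the right
Not all that is in view belongs to the job. What is shaped like the frame_b but black or turquoise is not meant.

How it is judged:
By the outcome, as a careful person would: the job done as asked, in the order asked, and still so for the second after the job is handed in, with the robot touching nothing.
It also fails if it takes over 72 s, if anything falls off the work surface, if the arm or the gripper's body presses on something with over 40 N, if the wrist force passes 120 N, or if a joint passes its speed limit or range.

### The arm

A 6-joint arm with a two-finger parallel gripper is mounted at the origin on the work surface. World frame = base frame: x ahead of the robot, y to its left, z up, the work surface at z = 0. Lengths are in m, angles in degrees, forces in N, time in s.
With the tool pointing down it reaches from about 0.25 to 0.725 m from the base axis. Payload 9.7 kg.
Tool frame: the origin (TCP) lies between the finger pads; the fingertips stand bot.tcp_to_tips ahead of it and the grasp point (between the pads) lies 2 mm behind it (bot.tcp_to_tips is the distance from the TCP to the fingertips, in m); z points along the fingers, y is the line along which they close (so a half turn about z gives the same grasp; the last joint's range is limited). The gripper opens to 85 mm and grips with 20 to 120 N. Pads are 22 mm wide; open, the fingers measure 114 mm over their backs; the gripper's body (76 mm by 85 mm) begins 54 mm behind the grasp point. The pads swing forward as they close: fully open they stand 13 mm farther back than shut.
Start: joints at [-72.307, 4.979, 10.078, 95.1, 0, 90], TCP at [0.167, -0.524, 0.248] pointing down, gripper open.
Joint ranges: [-179.16, 179.16], [-48.56, 103.87], [-65.8, 70.77], [-126.05, 130.52], [-82.76, 87.17], [-180, 180]. Speed limits (degrees/s): [127.2, 127.2, 147.25, 180, 180, 180].

### API

Orientations are given as [roll, pitch, yaw] about the fixed x, y, z axes, in that order (R = Rz(yaw) Ry(pitch) Rx(roll)).
In Python, from workcell import sensors, camera, camera_params, bot gives the robot as it stands.
- The arm moves only by the tool apply_moves, never from a script. Its argument "motion" is a list of rows, each an object with "jaw": the opening, from -1 (shut) to 1 (fully open); "xyz": the shift along the tool's x, y, z in mm, a list of three; "twist": the turn about the tool's z in rad. A call has 1 to 5 rows; each row is the pose to reach, as a shift and turn from the pose commanded when the call began, along the tool's axes at that moment; what a row does not reach only later rows make up. A row lasts 1/8 s, in which the tool goes at most 62.5 mm and 10.7 degrees, less where a joint would pass 70% of its speed; a pose out of reach is approached as far as the arm can. A call with a gripper value outside its range is refused whole. The fingers move at their own pace and stop on an object; "grip_force" is the grip in N (left out, the last holds). Time passes only in rows, so rows that repeat a pose let the fingers close. It gives the time, the measured TCP pose, the force, the opening and the grip force at its end, in the units of the state.
- sensors.get_obs(): the state, without advancing time (a new reading comes with each control period).
- camera(name): name is "scene" or "top" or "wrist"; returns (picture, depth): 384x512x3 uint8, red, green, blue; 384x512 float32, m along the optical axis (not along the pixel's ray), 0 where there is no reading.
- camera_params(name): a dict with "mtx" (3x3 intrinsics, pixels), "rvec" (rotation vector, rad) and "tvec" (3), from world to camera coordinates, as OpenCV has them. Camera axes: x right, y down, z forward; pixel columns grow to the right and rows downward; lengths in m; the calibration is good to about 2 mm. The wrist camera is an equidistant fisheye: a pixel r from the principal point sees the ray r / f radians off the axis. A picture is of the moment at which its call begins: read the wrist's pose just before it. camera_params takes no time and is no camera call; for the wrist camera it gives the pose at the moment of the call.
- bot.job_done(): hands the job in; it is judged then, once.
The state is a dict: "time": time; "q": joint angles; "qd": joint speeds; "joint_efforts": joint torques, N m; "ee_pos": TCP position; "tcp_rot": TCP orientation; "wrist_force": force on the tool from outside, world axes, zero at the start; "torque": the same for the moment, N m; "opening": finger opening in m; "grasp_force": force on a finger pad.
Only numpy, scipy, OpenCV 4.12 (cv2) and the standard library are available. Lean on these libraries where they do the work, as an engineer would, in place of code of your own. Each camera call takes 0.05 s, during which the arm holds its last target. There are 200 camera calls.

## Working session

There is one attempt and no reset: what is moved stays moved. The work goes in short steps, Python scripts to look and compute and a tool call to move; the robot and the scene stay as the last step left them, time stands still between calls to the robot, and variables do not carry over. Pictures are saved under pics/ and viewed, at most 10 in all, crops included, and the job is handed in when it is done.

Besides the shell and the picture viewer there is one more tool, called in YAML: its name, and indented under it one key for each argument. apply_moves: Moves the arm, as the interface text tells. Its arguments: {"type":"object","properties":{"motion":{"type":"array","items":{"type":"object","properties":{"jaw":{"type":"number"},"xyz":{"type":"array","items":{"type":"number"}},"twist":{"type":"number"}}}},"grip_force":{"type":"number"}},"required":["motion"]}

```bash
ls; mkdir -p pics; python3 - <<'E'
from workcell import sensors,camera,camera_params,bot
import cv2,numpy as np
print(sensors.get_obs(), bot.tcp_to_tips)
for n in ("scene","top"):
    p,d=camera(n); np.savez(f"pics/{n}0.npz",p=p,d=d); cv2.imwrite(f"pics/{n}0.png",p[:,:,::-1])
    c=camera_params(n); print(n,c); R=cv2.Rodrigues(c["rvec"])[0]; print(-R.T@c["tvec"].ravel())
a=cv2.imread("pics/scene0.png");b=cv2.imread("pics/top0.png")
E
```

```text
pics
{'time': 0.0, 'q': array([-7.23069441e+01,  5.01132563e+00,  1.00341823e+01,  9.50998890e+01,
        2.35478642e-04,  8.99998909e+01]), 'qd': array([-0.02835494,  0.02134909, -0.10113672, -0.04473463,  0.07859909,
       -0.06082296]), 'joint_efforts': array([ 3.71123115e-04, -5.20393789e+01,  4.64794171e+01,  1.67806156e-02,
       -1.53036390e-04, -8.63582528e-06]), 'ee_pos': array([ 0.16709178, -0.52378328,  0.24757846]), 'tcp_rot': array([-1.79922968e+02, -2.35625052e-04,  1.76931647e+01]), 'wrist_force': array([0.05652895, 0.35333685, 0.06797227]), 'torque': array([-0.01995834,  0.04456009, -0.01660553]), 'grasp_force': 0.0, 'opening': 0.08528209963274955} 0.017
scene {'mtx': array([[377.042185  ,   0.        , 257.78586894],
       [  0.        , 377.042185  , 190.90177564],
       [  0.        ,   0.        ,   1.        ]]), 'rvec': array([ 2.16375344,  0.68430326, -0.35253788]), 'tvec': array([-0.31456307, -0.1965371 ,  1.48575068])}
[ 1.01361616 -0.85232726  0.76886434]
top {'mtx': array([[489.82266996,   0.        , 252.89827853],
       [  0.        , 489.82266996, 193.20644902],
       [  0.        ,   0.        ,   1.        ]]), 'rvec': array([ 2.14417044, -2.06761809,  0.21580219]), 'tvec': array([-0.17025831,  0.50669999,  1.64925584])}
[ 0.15480183 -0.17125104  1.71828026]
```

View pics/scene0.png

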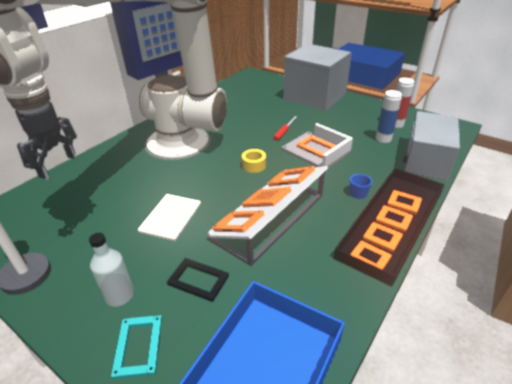

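View pics/top0.png

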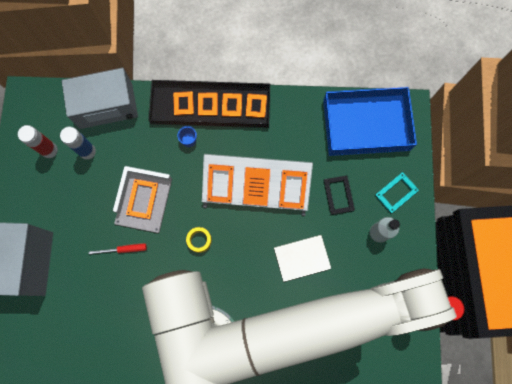

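The top view shows the rack around (257,183). A frame lies at (220,184), the slotted solid cover is at (256,186), and another frame is at (293,188). The stand is at (142,200) with frame_c on it, the tape at (198,239), the cup at (187,135) and the driver at (120,248).

Lookalikes:
- Four small orange frames in the black tray at (183..257,104). They aren't on the rack.
- A black frame at (340,195) and a turquoise one at (397,192).
- The cover at (256,186), which has slots but no window.

My choice is the rack pieces at (220,184) and (293,188).

```bash
cat > h.py <<'E'
import numpy as np,cv2
from scipy.optimize import least_squares
def orange(p):
    h=cv2.cvtColor(p,cv2.COLOR_RGB2HSV); return cv2.inRange(h,(5,130,110),(18,255,255))
def rays(c,uv,fish=False):
    uv=np.atleast_2d(np.asarray(uv,float)); K=c["mtx"]; R=cv2.Rodrigues(np.asarray(c["rvec"],float))[0]
    q=np.c_[(uv[:,0]-K[0,2])/K[0,0],(uv[:,1]-K[1,2])/K[1,1]]
    if fish:
        r=np.linalg.norm(q,axis=1,keepdims=True)+1e-12; d=np.c_[q/r*np.sin(r),np.cos(r)]
    else: d=np.c_[q,np.ones(len(q))]
    d=d@R; return -R.T@np.ravel(c["tvec"]), d/np.linalg.norm(d,axis=1,keepdims=True)
def onplane(c,uv,n,p0,fish=False):
    o,d=rays(c,uv,fish); return o+d*((np.dot(n,np.asarray(p0)-o)/(d@n))[:,None])
def tri(obs):  # list of (o,d): least-squares meeting point
    A=sum(np.eye(3)-np.outer(d,d) for o,d in obs); b=sum((np.eye(3)-np.outer(d,d))@o for o,d in obs)
    x=np.linalg.solve(A,b); return x,max(np.linalg.norm((np.eye(3)-np.outer(d,d))@(x-o)) for o,d in obs)
def blobs(p,amin=100):  # outer contours with holes
    m=orange(p); cs,hi=cv2.findContours(m,cv2.RETR_CCOMP,cv2.CHAIN_APPROX_NONE); out=[]
    for i,c in enumerate(cs):
        if hi[0][i][3]<0 and cv2.contourArea(c)>amin:
            j=hi[0][i][2]; holes=[]
            while j>=0: holes.append(cs[j]); j=hi[0][j][0]
            hole=max(holes,key=cv2.contourArea) if holes else None
            out.append((c,hole if hole is not None and cv2.contourArea(hole)>.2*cv2.contourArea(c) else None))
    return out
def cen(c): M=cv2.moments(c); return np.array([M["m10"],M["m01"]])/M["m00"]
E
python3 - <<'E'
from h import *; from workcell import camera_params
for n in("top","scene"):
    p=np.load(f"pics/{n}0.npz")["p"]; c=camera_params(n)
    for o,hh in blobs(p,60):
        print(n,cen(o).round(1),cv2.contourArea(o),hh is not None,np.round(cv2.minAreaRect(o)[1:][0],1),onplane(c,cen(o),np.array([0,0,1.]),[0,0,.08])[0].round(3))
pT={"L":0,"R":0}
E
```

```text
top [494.9 268.2] 3466.5 False [112.  40.] [ 0.282 -0.961  0.08 ]
top [141.8 198.6] 841.0 True [24.4 37.7] [0.474 0.226 0.08 ]
top [292.6 189. ] 852.5 True [24.7 37.3] [ 0.526 -0.287  0.08 ]
top [256.1 186.1] 832.0 False [24.3 36.8] [ 0.532 -0.162  0.08 ]
top [219.9 183.2] 831.0 True [24.3 37.2] [ 0.538 -0.037  0.08 ]
top [255.9 105. ] 427.0 True [20.  23.5] [ 0.828 -0.151  0.08 ]
top [231.5 104.3] 424.0 True [23. 19.] [ 0.828 -0.064  0.08 ]
top [207.5 103.3] 428.0 True [23. 19.] [0.828 0.022 0.08 ]
top [183.1 102.8] 426.5 True [23. 20.] [0.827 0.109 0.08 ]
scene [238.  220.7] 624.5 True [20. 50.] [ 0.533 -0.292  0.08 ]
scene [387.1 229.2] 2681.0 False [36.9 87.6] [ 0.869 -0.1    0.08 ]
scene [266.1 196.8] 505.5 False [16.2 48.7] [ 0.538 -0.168  0.08 ]
scene [291.4 175.5] 441.5 True [14.3 47. ] [ 0.544 -0.039  0.08 ]
scene [313.3 144.5] 177.5 False [32.3 15.6] [0.512 0.156 0.08 ]
scene [446.2   3.7] 70.0 False [ 7.8 18. ] [0.363 2.444 0.08 ]
scene [400.1   3.7] 500.5 False [11. 90.] [0.076 2.272 0.08 ]
scene [239.7   6.1] 192.0 False [20.7 18.2] [-0.916  1.587  0.08 ]
```

```bash
python3 - <<'E'
import numpy as np,cv2
p=np.load("pics/top0.npz")["p"][135:245,95:325,::-1]
cv2.imwrite("pics/crop0.png",cv2.resize(p,None,fx=3.4,fy=3.4,interpolation=cv2.INTER_CUBIC))
E
```

```text
(no output)
```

View pics/crop0.png

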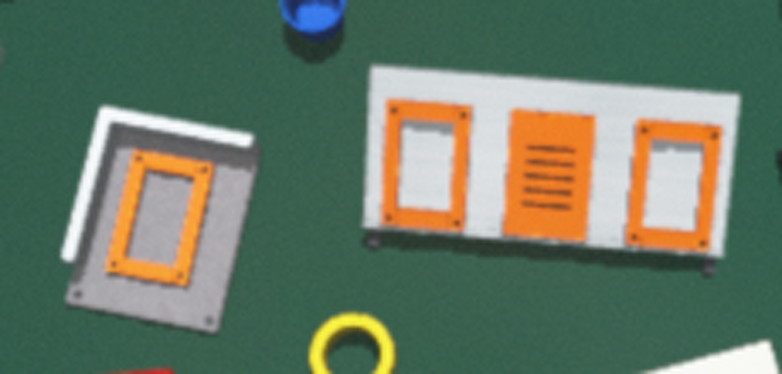

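The crop confirms that the windowed frames on the rack are the outer two and the slotted cover is in the middle. frame_c is on the stand at crop (160,217). Next I'll move the wrist camera over the rack.

apply_moves:
  motion:
    - {"xyz": [40, -20, -60], "twist": 0.0, "jaw": -0.1}
    - {"xyz": [90, -45, -80], "twist": 0.09}
    - {"xyz": [145, -70, -80], "twist": 0.18}
    - {"xyz": [200, -95, -80], "twist": 0.27}
    - {"xyz": [255, -120, -80], "twist": 0.357}

```text
validation failed for argument at $.mo...
```

```bash
cat > snap.py <<'E'
import sys; from h import *; from workcell import *
s=sensors.get_obs(); c=camera_params("wrist"); p,d=camera("wrist"); t=sys.argv[1]
np.savez(f"pics/w{t}.npz",p=p,d=d,**c); cv2.imwrite(f"pics/w{t}.png",p[:,:,::-1])
print(s["time"],s["ee_pos"].round(4),s["tcp_rot"].round(2),s["wrist_force"].round(2),round(s["opening"],4)); print(c["mtx"].round(1).tolist(),(-cv2.Rodrigues(c["rvec"])[0].T@c["tvec"].ravel()).round(3))
for o,hh in blobs(p,300): print(cen(o).round(1),cv2.contourArea(o),hh is not None, cv2.boundingRect(o))
E
python3 snap.py 1
```

```text
0.1 [ 0.1671 -0.5238  0.2476] [-179.93    0.     17.69] [ 0.66  0.14 -0.22] 0.0853
[[297.3, 0.0, 256.3], [0.0, 297.3, 189.3], [0.0, 0.0, 1.0]] [ 0.232 -0.503  0.373]
[487.2 183.8] 5964.5 False (445, 89, 67, 166)
```

View pics/w1.png

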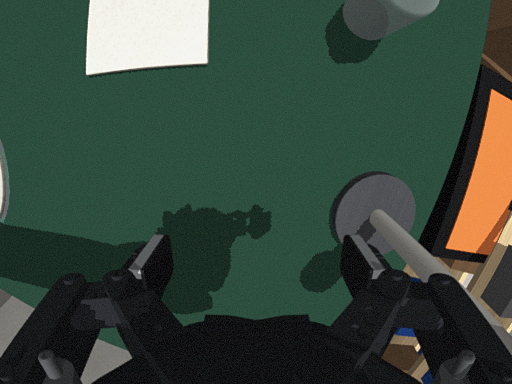

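The move was refused, probably because every row needs all the keys. The picture is from the start pose: fingers at (150,260) and (360,260), paper at the upper left, lamp foot at (375,215).

apply_moves:
  motion:
    - {"xyz": [40, -20, -60], "twist": 0.0, "jaw": -0.1}
    - {"xyz": [90, -45, -80], "twist": 0.09, "jaw": -0.1}
    - {"xyz": [145, -70, -80], "twist": 0.18, "jaw": -0.1}
    - {"xyz": [200, -95, -80], "twist": 0.27, "jaw": -0.1}
    - {"xyz": [255, -120, -80], "twist": 0.357, "jaw": -0.1}
  grip_force: 25

```text
time: 0.78
ee_pos: [0.3744, -0.3311, 0.3283]
tcp_rot: [180.0, -0.0, -2.9]
wrist_force: [0.7, 0.8, -0.0]
opening: 0.0384
grasp_force: 0.0
```

```bash
python3 snap.py 2
```

```text
0.775 [ 0.3744 -0.3311  0.3283] [ 1.7999e+02 -1.0000e-02 -2.9500e+00] [ 0.66  0.82 -0.01] 0.0384
[[297.3, 0.0, 256.3], [0.0, 297.3, 189.3], [0.0, 0.0, 1.0]] [ 0.442 -0.335  0.453]
[503.9 169. ] 1748.5 False (491, 96, 21, 138)
[53.  65.7] 3534.5 True (20, 21, 68, 87)
[124.6  51.3] 5088.5 False (86, 3, 76, 96)
[216.   44.4] 6011.5 True (178, 0, 73, 93)
```

apply_moves:
  motion:
    - {"xyz": [25, -45, 0], "twist": 0, "jaw": -0.1}
    - {"xyz": [50, -90, 0], "twist": 0, "jaw": -0.1}
    - {"xyz": [70, -120, 0], "twist": 0, "jaw": -0.1}
    - {"xyz": [70, -120, 0], "twist": 0, "jaw": -0.1}

```text
time: 1.32
ee_pos: [0.4499, -0.2143, 0.3279]
tcp_rot: [-180.0, 0.0, -2.6]
wrist_force: [0.6, 0.1, -0.3]
opening: 0.0388
grasp_force: 0.0
```

```bash
python3 snap.py 3
```

```text
1.325 [ 0.4499 -0.2143  0.3279] [-1.7997e+02  3.0000e-02 -2.5600e+00] [ 0.55  0.05 -0.29] 0.0388
[[297.3, 0.0, 256.3], [0.0, 297.3, 189.3], [0.0, 0.0, 1.0]] [ 0.518 -0.218  0.453]
[ 15.3 153.4] 1875.0 True (0, 120, 33, 70)
[121.6  99.8] 4859.0 True (82, 55, 79, 90)
[311.8  94.3] 6066.0 True (277, 48, 76, 95)
[212.1  93.6] 6094.5 False (172, 48, 75, 94)
```

apply_moves:
  motion:
    - {"xyz": [-10, -50, 0], "twist": 0, "jaw": -0.1}
    - {"xyz": [-30, -105, 0], "twist": 0, "jaw": -0.1}
    - {"xyz": [-50, -165, 0], "twist": 0, "jaw": -0.1}
    - {"xyz": [-60, -200, 0], "twist": 0, "jaw": -0.1}
    - {"xyz": [-60, -200, 0], "twist": 0, "jaw": -0.1}

```text
time: 2.0
ee_pos: [0.3977, -0.0165, 0.3287]
tcp_rot: [-179.8, -0.1, -2.4]
wrist_force: [0.3, -0.2, 0.1]
opening: 0.0388
grasp_force: 0.0
```

```bash
python3 snap.py 4
```

```text
2.0 [ 0.3977 -0.0165  0.3287] [-1.7984e+02 -6.0000e-02 -2.3600e+00] [ 0.33 -0.22  0.07] 0.0388
[[297.3, 0.0, 256.3], [0.0, 297.3, 189.3], [0.0, 0.0, 1.0]] [ 0.466 -0.02   0.454]
[ 94.4 109.8] 3462.5 True (71, 69, 49, 83)
[441.2  67.2] 4053.0 True (406, 21, 72, 91)
[363.1  54.2] 5589.0 False (326, 6, 78, 97)
[268.5  47.7] 6429.0 True (233, 1, 74, 97)
```

apply_moves:
  motion:
    - {"xyz": [-10, -60, 0], "twist": 0.05, "jaw": -0.1}
    - {"xyz": [-20, -120, 0], "twist": 0.1, "jaw": -0.1}
    - {"xyz": [-20, -180, 0], "twist": 0.15, "jaw": -0.1}
    - {"xyz": [-20, -200, 0], "twist": 0.15, "jaw": -0.1}
    - {"xyz": [-20, -200, 0], "twist": 0.15, "jaw": -0.1}

```text
time: 2.68
ee_pos: [0.366, -0.0344, 0.3288]
tcp_rot: [-177.1, 0.1, -7.4]
wrist_force: [0.1, -0.4, -0.1]
opening: 0.0387
grasp_force: 0.0
```

```bash
python3 snap.py 5
```

```text
2.675 [ 0.366  -0.0344  0.3288] [-1.7711e+02  1.0000e-01 -7.4200e+00] [ 0.05 -0.44 -0.09] 0.0387
[[297.3, 0.0, 256.3], [0.0, 297.3, 189.3], [0.0, 0.0, 1.0]] [ 0.433 -0.05   0.454]
[ 91.7 106.3] 3149.0 True (70, 65, 45, 82)
[430.6  40.7] 1969.5 False (399, 0, 65, 74)
[347.   34.1] 4370.5 False (315, 0, 67, 71)
[251.5  43.9] 2219.0 False (212, 0, 76, 78)
```

View pics/w4.png

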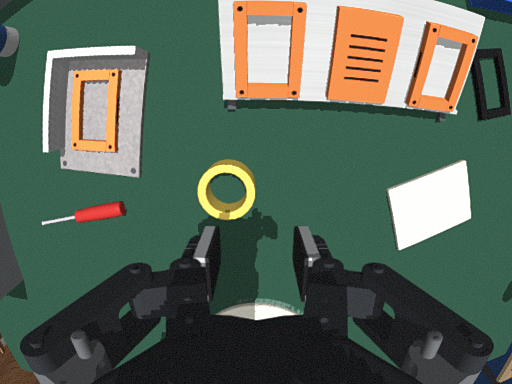

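View w4 shows the stand with frame_c at (94,110), the rack frames at (268,48) and (441,67), the cover at (363,54) and the tape at (226,190). The last move fell short of its target, so I'll check the joints.

Joint 6 is at its limit (q6 = q1 − yaw + 180). I'll work with the tool turned half round, which gives the same grasp, and look at the stand on the way.

apply_moves:
  motion:
    - {"xyz": [0, 0, 0], "twist": -0.18, "jaw": -0.1}
    - {"xyz": [10, -40, 0], "twist": -0.36, "jaw": -0.1}
    - {"xyz": [20, -90, 0], "twist": -0.54, "jaw": -0.1}
    - {"xyz": [30, -140, 0], "twist": -0.72, "jaw": -0.1}
    - {"xyz": [30, -190, 0], "twist": -0.9, "jaw": -0.1}

```text
time: 3.35
ee_pos: [0.4207, 0.1526, 0.338]
tcp_rot: [-178.1, -2.2, 44.6]
wrist_force: [0.9, -1.3, 0.0]
opening: 0.0383
grasp_force: 0.0
```

```bash
python3 snap.py 6
```

```text
3.35 [0.4207 0.1526 0.338 ] [-178.11   -2.2    44.56] [ 0.86 -1.27  0.  ] 0.0383
[[297.3, 0.0, 256.3], [0.0, 297.3, 189.3], [0.0, 0.0, 1.0]] [0.469 0.194 0.466]
[470.3 293.3] 1707.5 True (431, 269, 72, 46)
[444.2 253.2] 2907.0 False (401, 221, 85, 63)
[410.7 200.4] 4175.5 True (360, 158, 100, 82)
[498.9  85.5] 639.5 False (482, 59, 30, 56)
[478.2  47.2] 1250.5 True (455, 20, 45, 57)
[449.4  15.1] 646.5 False (423, 0, 50, 37)
```

Hitting the limit left a 2.9° tool tilt towards +y, and it carries over into later moves. I'll take it out by touching the opposite joint-6 limit on the mirrored side.

apply_moves:
  motion:
    - {"xyz": [-20, 20, 0], "twist": -0.18, "jaw": -0.1}
    - {"xyz": [-45, 45, 0], "twist": -0.36, "jaw": -0.1}
    - {"xyz": [-70, 70, 0], "twist": -0.54, "jaw": -0.1}
    - {"xyz": [-95, 97, 0], "twist": -0.72, "jaw": -0.1}
    - {"xyz": [-98, 100, 0], "twist": -0.9, "jaw": -0.1}

```text
time: 4.03
ee_pos: [0.4199, 0.0093, 0.331]
tcp_rot: [179.5, -2.8, 96.0]
wrist_force: [0.7, 0.5, -0.3]
opening: 0.0387
grasp_force: 0.0
```

apply_moves:
  motion:
    - {"xyz": [0, 0, 0], "twist": -0.18, "jaw": -0.1}
    - {"xyz": [0, 0, 0], "twist": -0.36, "jaw": -0.1}
    - {"xyz": [0, 0, 0], "twist": -0.54, "jaw": -0.1}
    - {"xyz": [0, 0, 0], "twist": -0.72, "jaw": -0.1}
    - {"xyz": [0, 0, 0], "twist": -0.9, "jaw": -0.1}

```text
time: 4.65
ee_pos: [0.4199, 0.011, 0.3311]
tcp_rot: [177.4, -1.3, 147.8]
wrist_force: [0.6, 0.9, -0.6]
opening: 0.0383
grasp_force: 0.0
```

apply_moves:
  motion:
    - {"xyz": [0, 0, 0], "twist": -0.18, "jaw": -0.1}
    - {"xyz": [0, 0, 0], "twist": -0.36, "jaw": -0.1}
    - {"xyz": [0, 0, 0], "twist": -0.54, "jaw": -0.1}
    - {"xyz": [0, 0, 0], "twist": -0.72, "jaw": -0.1}
    - {"xyz": [0, 0, 0], "twist": -0.9, "jaw": -0.1}

```text
time: 5.28
ee_pos: [0.4199, 0.011, 0.3311]
tcp_rot: [177.3, 1.2, -160.7]
wrist_force: [-0.1, -0.2, 0.5]
opening: 0.0384
grasp_force: 0.0
```

apply_moves:
  motion:
    - {"xyz": [0, 0, 0], "twist": -0.18, "jaw": -0.1}
    - {"xyz": [0, 0, 0], "twist": -0.36, "jaw": -0.1}
    - {"xyz": [0, 0, 0], "twist": -0.54, "jaw": -0.1}
    - {"xyz": [0, 0, 0], "twist": -0.72, "jaw": -0.1}
    - {"xyz": [0, 0, 0], "twist": -0.9, "jaw": -0.1}

```text
time: 5.9
ee_pos: [0.4199, 0.011, 0.3311]
tcp_rot: [179.3, 2.8, -109.2]
wrist_force: [-0.1, 0.1, 0.3]
opening: 0.038
grasp_force: 0.0
```

apply_moves:
  motion:
    - {"xyz": [0, 0, 0], "twist": -0.18, "jaw": -0.1}
    - {"xyz": [0, 0, 0], "twist": -0.36, "jaw": -0.1}
    - {"xyz": [0, 0, 0], "twist": -0.54, "jaw": -0.1}
    - {"xyz": [0, 0, 0], "twist": -0.72, "jaw": -0.1}
    - {"xyz": [0, 0, 0], "twist": -0.9, "jaw": -0.1}

```text
time: 6.52
ee_pos: [0.4199, 0.011, 0.3312]
tcp_rot: [-178.2, 2.3, -57.5]
wrist_force: [0.4, -0.1, -0.5]
opening: 0.0387
grasp_force: 0.0
```

```bash
cat > st.py <<'E'
from h import *; from workcell import *; from scipy.spatial.transform import Rotation as Ro
s=sensors.get_obs(); R=Ro.from_euler("xyz",s["tcp_rot"],degrees=True).as_matrix()
print(s["time"],s["q"].round(2),s["ee_pos"].round(4),s["tcp_rot"].round(2),"toolz tilt deg",np.degrees(R[:2,2]).round(2),s["wrist_force"].round(2),round(s["opening"],4))
E
python3 st.py
```

```text
6.525 [  -0.35  -10.07    4.97  104.81    2.9  -122.78] [0.4199 0.011  0.3312] [-178.24    2.31  -57.53] toolz tilt deg [0.25 2.9 ] [ 0.45 -0.06 -0.45] 0.0387
```

apply_moves:
  motion:
    - {"xyz": [0, 0, 0], "twist": -0.18, "jaw": -0.1}
    - {"xyz": [0, 0, 0], "twist": -0.36, "jaw": -0.1}
    - {"xyz": [0, 0, 0], "twist": -0.54, "jaw": -0.1}
    - {"xyz": [0, 0, 0], "twist": -0.72, "jaw": -0.1}
    - {"xyz": [0, 0, 0], "twist": -0.9, "jaw": -0.1}

```text
time: 7.15
ee_pos: [0.4199, 0.011, 0.3311]
tcp_rot: [-177.1, 0.1, -6.0]
wrist_force: [-0.1, 0.8, -0.3]
opening: 0.0384
grasp_force: 0.0
```

apply_moves:
  motion:
    - {"xyz": [0, 0, 0], "twist": -0.08, "jaw": -0.1}
    - {"xyz": [0, 20, 0], "twist": -0.12, "jaw": -0.1}
    - {"xyz": [0, 40, 0], "twist": -0.15, "jaw": -0.1}

```text
time: 7.52
ee_pos: [0.4153, 0.006, 0.3291]
tcp_rot: [-178.7, -0.3, -0.2]
wrist_force: [0.4, 0.4, 0.4]
opening: 0.0384
grasp_force: 0.0
```

```bash
python3 st.py
```

```text
7.525 [-3.0000e-02 -1.0840e+01  4.1100e+00  1.0461e+02  1.3500e+00 -1.7987e+02] [0.4153 0.006  0.3291] [-1.7865e+02 -3.3000e-01 -1.7000e-01] toolz tilt deg [0.34 1.34] [0.38 0.42 0.4 ] 0.0384
```

apply_moves:
  motion:
    - {"xyz": [0, 10, 0], "twist": -0.03, "jaw": -0.1}
    - {"xyz": [0, 20, 0], "twist": -0.05, "jaw": -0.1}

```text
time: 7.78
ee_pos: [0.4149, 0.0109, 0.3287]
tcp_rot: [-179.7, -0.4, 1.2]
wrist_force: [-0.8, -0.0, 0.3]
opening: 0.0383
grasp_force: 0.0
```

```bash
python3 st.py
```

```text
7.775 [   1.29  -10.96    3.98  104.53    0.33 -179.92] [0.4149 0.0109 0.3287] [-179.67   -0.41    1.2 ] toolz tilt deg [0.4  0.34] [-0.78 -0.05  0.26] 0.0383
```

apply_moves:
  motion:
    - {"xyz": [0, 5, 0], "twist": -0.012, "jaw": -0.1}

```text
time: 7.9
ee_pos: [0.4149, 0.0117, 0.3287]
tcp_rot: [-179.9, -0.4, 1.5]
wrist_force: [-0.8, 0.2, 0.1]
opening: 0.0382
grasp_force: 0.0
```

```bash
python3 st.py; cat > cloud.py <<'E'
from h import *
def cloud(t):
    z=np.load(f"pics/w{t}.npz"); p,d=z["p"],z["d"]; c={k:z[k] for k in("mtx","rvec","tvec")}
    vv,uu=np.mgrid[:p.shape[0],:p.shape[1]]; o,r=rays(c,np.c_[uu.ravel(),vv.ravel()],True)
    ax=cv2.Rodrigues(c["rvec"])[0][2]; X=o+r*(d.ravel()/(r@ax))[:,None]
    return p,d,X.reshape(p.shape),c
def rect(P):  # top-face fit of an orange cloud: plane, then in-plane rectangle
    g=P[np.isfinite(P).all(1)]
    n=None
    for k in range(6):
        m=np.median(g,0) if k==0 else g.mean(0)
        n=np.linalg.svd(g-m,full_matrices=False)[2][2]; n*=np.sign(n[2])
        e=(P-m)@n; lim=[.006,.005,.004,.003,.002,.002][k]; g=P[abs(e)<lim]
    ex=np.array([1,0,0])-n*n[0]; ex/=np.linalg.norm(ex); ey=np.cross(n,ex)
    q=np.c_[(g-m)@ex,(g-m)@ey].astype(np.float32); (cx,cy),(w,h),a=cv2.minAreaRect(q)
    if w<h: w,h,a=h,w,a+90
    a=(a+90)%180-90
    C=m+cx*ex+cy*ey; L=np.cos(np.radians(a))*ex+np.sin(np.radians(a))*ey
    return C,n,L,(w,h)
E
python3 - <<'E'
from cloud import *
for t in (2,3,4,5,6):
    p,d,X,c=cloud(t); H,W=d.shape
    for o,hh in blobs(p,300):
        x,y,w,h=cv2.boundingRect(o)
        if x<=0 or y<=1 or x+w>=W-1: continue
        m=np.zeros((H,W),np.uint8); cv2.drawContours(m,[o],-1,1,-1); m=(m>0)&(orange(p)>0)&(d>0)
        C,n,L,s=rect(X[m])
        print(t,"W" if hh is not None else "-",cen(o).round(),"C",(1e3*C).round(1),"tilt",np.degrees(np.arccos(n[2])).round(1),"yaw",np.degrees(np.arctan2(L[1],L[0])).round(2),"size",(1e3*np.array(s)).round(1))
E
```

```text
7.9 [ 1.5600e+00 -1.0960e+01  3.9700e+00  1.0452e+02  9.0000e-02 -1.7993e+02] [0.4149 0.0117 0.3287] [-179.91   -0.41    1.49] toolz tilt deg [0.4 0.1] [-0.75  0.23  0.05] 0.0382
2 W [53. 66.] C [536.9 -37.5  79.7] tilt 30.0 yaw -2.56 size [130.2  86.7]
2 - [125.  51.] C [ 530.8 -162.6   79.6] tilt 30.0 yaw -2.44 size [130.5  86.4]
3 W [122. 100.] C [537.1 -37.2  79.7] tilt 30.0 yaw -2.74 size [130.4  86.3]
3 W [312.  94.] C [ 525.  -287.4   79.4] tilt 30.0 yaw -2.95 size [130.7  85.8]
3 - [212.  94.] C [ 531.1 -161.9   79.6] tilt 29.9 yaw -2.84 size [130.6  85.2]
4 W [ 94. 110.] C [486.7 240.3  25.7] tilt 0.1 yaw -8.27 size [130.2  86.8]
4 W [441.  67.] C [ 524.5 -287.2   78.9] tilt 30.0 yaw -2.62 size [130.7  87.2]
4 - [363.  54.] C [ 530.9 -161.    79.3] tilt 30.0 yaw -2.92 size [130.1  86.5]
5 W [ 92. 106.] C [486.6 240.7  25.7] tilt 0.1 yaw -7.89 size [130.5  87.6]
6 W [470. 293.] C [ 529.4 -281.3   75.4] tilt 32.7 yaw -5.35 size [127.5  77.4]
6 - [444. 253.] C [ 531.1 -160.4   79.1] tilt 30.0 yaw -2.79 size [130.   87.2]
6 W [411. 200.] C [536.8 -35.6  79.1] tilt 30.0 yaw -2.72 size [130.2  86.4]
6 W [478.  47.] C [853.8  30.5  17.2] tilt 0.1 yaw 2.77 size [88.6 70.4]
```

```bash
python3 - <<'E'
from cloud import *
Cc=np.array([.4866,.2405]); a=np.radians(-11); ex=np.array([np.cos(a),np.sin(a)]); ey=np.array([-ex[1],ex[0]])
for t in (4,5,6):
    p,d,X,c=cloud(t); P=X[d>0]; P=P[(abs(P[:,2]-.062)<.004)&(np.linalg.norm(P[:,:2]-Cc,axis=1)<.19)]
    l=np.c_[(P[:,:2]-Cc)@ex,(P[:,:2]-Cc)@ey]
    for nm,m in (("far",(l[:,0]>.05)&(l[:,1]<.04)),("left",(l[:,1]>.03)&(l[:,0]<.055))):
        g=(P[m][:,:2]*1000).astype(np.float32)
        if len(g)<20: print(t,nm,len(g)); continue
        r=cv2.minAreaRect(g); v=cv2.fitLine(g,cv2.DIST_HUBER,0,.01,.01).ravel()
        print(t,nm,len(g),"z",P[m][:,2].mean().round(4),"line dir deg",np.degrees(np.arctan2(v[1],v[0])).round(2),"pt",v[2:].round(1),"rect",np.round(r[1],1),"loc med",(1e3*np.median(l[m],0)).round(1))
        w=v[:2]; nn=np.array([-w[1],w[0]]); e=(g-v[2:])@nn; print("   across pctl",np.percentile(e,[1,5,50,95,99]).round(1))
    # window-free frame c floor z
    F=X[d>0]; F=F[(np.linalg.norm(F[:,:2]-Cc,axis=1)<.02)]; print("   floor z in window",np.median(F[:,2]).round(4))
E
```

```text
4 far 575 z 0.0617 line dir deg 80.88 pt [570.4 199.4] rect [120.   12.8] loc med [ 90. -26.]
   across pctl [-6.2 -5.7 -0.   5.6  6. ]
4 left 524 z 0.0615 line dir deg -9.0 pt [494.4 310.5] rect [ 14.9 122.9] loc med [-5.  70.4]
   across pctl [-5.6 -5.  -0.   6.8  8.2]
   floor z in window 0.0117
5 far 510 z 0.0617 line dir deg 80.63 pt [570.2 198.9] rect [121.   13.4] loc med [ 89.9 -26.8]
   across pctl [-6.5 -5.8  0.   5.4  6. ]
5 left 481 z 0.0614 line dir deg -9.05 pt [492.9 310.6] rect [ 15.5 123.3] loc med [-7.8 69.8]
   across pctl [-5.4 -5.   0.   7.1  8.3]
   floor z in window 0.0118
6 far 765 z 0.0614 line dir deg 80.7 pt [570.9 204.2] rect [119.1  13.5] loc med [ 89.7 -18.7]
   across pctl [-6.6 -5.8 -0.   5.5  6. ]
6 left 800 z 0.0615 line dir deg -9.13 pt [493.4 311.9] rect [ 13.5 123.7] loc med [-7.1 71.5]
   across pctl [-6.1 -5.6  0.   5.9  6.8]
   floor z in window 0.0115
```

apply_moves:
  motion:
    - {"xyz": [0, 0, 0], "twist": 0.18, "jaw": -0.1}
    - {"xyz": [0, 0, 0], "twist": 0.36, "jaw": -0.1}
    - {"xyz": [0, 0, 0], "twist": 0.54, "jaw": -0.1}
    - {"xyz": [0, 0, 0], "twist": 0.72, "jaw": -0.1}
    - {"xyz": [0, 0, 0], "twist": 0.9, "jaw": -0.1}

```text
time: 8.52
ee_pos: [0.4149, 0.0116, 0.3287]
tcp_rot: [-179.6, -0.2, -50.4]
wrist_force: [0.6, -0.4, -0.4]
opening: 0.0389
grasp_force: 0.0
```

apply_moves:
  motion:
    - {"xyz": [0, 0, 0], "twist": 0.18, "jaw": -0.1}
    - {"xyz": [0, 0, 0], "twist": 0.36, "jaw": -0.1}
    - {"xyz": [0, 0, 0], "twist": 0.54, "jaw": -0.1}
    - {"xyz": [0, 0, 0], "twist": 0.72, "jaw": -0.1}
    - {"xyz": [0, 0, 0], "twist": 0.9, "jaw": -0.1}

```text
time: 9.15
ee_pos: [0.4149, 0.0116, 0.3287]
tcp_rot: [-179.6, 0.2, -102.0]
wrist_force: [0.6, -0.7, 0.3]
opening: 0.0386
grasp_force: 0.0
```

apply_moves:
  motion:
    - {"xyz": [0, 0, 0], "twist": 0.18, "jaw": -0.1}
    - {"xyz": [0, 0, 0], "twist": 0.36, "jaw": -0.1}
    - {"xyz": [0, 0, 0], "twist": 0.54, "jaw": -0.1}
    - {"xyz": [0, 0, 0], "twist": 0.72, "jaw": -0.1}
    - {"xyz": [0, 0, 0], "twist": 0.9, "jaw": -0.1}

```text
time: 9.78
ee_pos: [0.4149, 0.0116, 0.3287]
tcp_rot: [-179.9, 0.4, -153.6]
wrist_force: [-0.1, -0.1, 0.4]
opening: 0.0384
grasp_force: 0.0
```

apply_moves:
  motion:
    - {"xyz": [0, 0, 0], "twist": 0.18, "jaw": -0.1}
    - {"xyz": [0, 0, 0], "twist": 0.36, "jaw": -0.1}
    - {"xyz": [0, 0, 0], "twist": 0.515, "jaw": -0.1}
    - {"xyz": [0, 0, 0], "twist": 0.515, "jaw": -0.1}

```text
time: 10.28
ee_pos: [0.4149, 0.0116, 0.3287]
tcp_rot: [179.9, 0.4, 177.3]
wrist_force: [-0.9, -0.2, -0.8]
opening: 0.0385
grasp_force: 0.0
```

```bash
python3 st.py
```

```text
10.275 [  1.53 -10.95   3.98 104.53   0.11   4.21] [0.4149 0.0116 0.3287] [179.86   0.39 177.32] toolz tilt deg [0.4  0.12] [-0.94 -0.2  -0.75] 0.0385
```

```bash
cat > go.py <<'E'
import sys; from h import *; from workcell import *; from scipy.spatial.transform import Rotation as Ro
s=sensors.get_obs(); R=Ro.from_euler("xyz",s["tcp_rot"],degrees=True).as_matrix()
print("t",s["time"],"pos",(1e3*s["ee_pos"]).round(1),"rot",s["tcp_rot"].round(2),"F",s["wrist_force"].round(2),"op",round(s["opening"],4),"grip",s["grasp_force"])
for a in sys.argv[1:]:
    x,y,z,yaw=map(float,a.split(",")); d=R.T@(np.array([x,y,z])-1e3*s["ee_pos"])
    tw=-(yaw-s["tcp_rot"][2]+180)%360-180 if 0 else -((yaw-s["tcp_rot"][2]+180)%360-180)
    print(a,"->",d.round(1),"twist",np.radians(tw).round(3))
E
python3 go.py 535.3,-72,140,177.3 535.3,-72,88,177.3
```

```text
t 10.275 pos [414.9  11.6 328.7] rot [179.86   0.39 177.32] F [-0.94 -0.2  -0.75] op 0.0385 grip 0.0
535.3,-72,140,177.3 -> [-122.9  -78.3  189.3] twist 0.0
535.3,-72,88,177.3 -> [-122.5  -78.4  241.3] twist 0.0
```

apply_moves:
  motion:
    - {"xyz": [-40, -26, 30], "twist": 0, "jaw": -0.1}
    - {"xyz": [-80, -52, 70], "twist": 0, "jaw": -0.1}
    - {"xyz": [-115, -74, 120], "twist": 0, "jaw": -0.1}
    - {"xyz": [-123, -78, 170], "twist": 0, "jaw": -0.1}
    - {"xyz": [-123, -78, 190], "twist": 0, "jaw": -0.1}

```text
time: 10.9
ee_pos: [0.5344, -0.0723, 0.1352]
tcp_rot: [179.8, 0.1, 177.4]
wrist_force: [-0.9, 0.3, 0.5]
opening: 0.0385
grasp_force: 0.0
```

```bash
python3 go.py 535.3,-72,88,177.3; python3 snap.py 7
```

```text
t 10.9 pos [534.4 -72.3 135.2] rot [1.7984e+02 1.0000e-01 1.7745e+02] F [-0.88  0.3   0.45] op 0.0385 grip 0.0
535.3,-72,88,177.3 -> [-0.8  0.2 47.2] twist 0.003
10.9 [ 0.5344 -0.0723  0.1352] [1.7984e+02 1.0000e-01 1.7745e+02] [-0.88  0.3   0.45] 0.0385
[[297.3, 0.0, 256.3], [0.0, 297.3, 189.3], [0.0, 0.0, 1.0]] [ 0.465 -0.07   0.26 ]
[ 31.  208.2] 4067.5 False (0, 137, 60, 156)
[132.7 201.6] 15050.0 False (74, 128, 121, 173)
[298.1 206.7] 9904.0 False (245, 127, 127, 191)
[507.2 169.6] 373.0 False (498, 122, 14, 71)
```

View pics/w7.png

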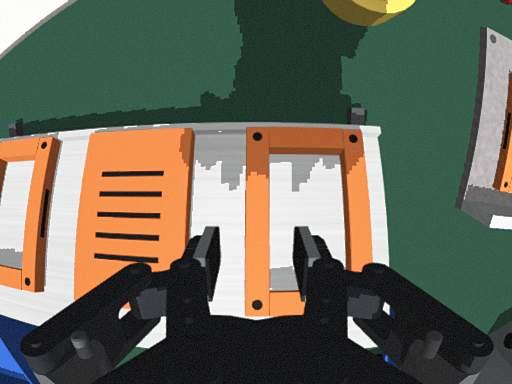

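In w7 the right bar of the left rack frame (247–270, 200) sits between the fingers (218 and 295). The cover is clear at (135,200). I'll go down and close.

apply_moves:
  motion:
    - {"xyz": [0, 0, 20], "twist": 0, "jaw": -0.1}
    - {"xyz": [-0.5, 0, 38], "twist": 0, "jaw": -0.1}
    - {"xyz": [-0.8, 0.2, 46], "twist": 0, "jaw": -0.1}
    - {"xyz": [-0.8, 0.2, 47], "twist": 0, "jaw": -0.1}
    - {"xyz": [-0.8, 0.2, 47], "twist": 0, "jaw": -0.1}

```text
time: 11.58
ee_pos: [0.5368, -0.0717, 0.093]
tcp_rot: [179.9, 0.4, 177.3]
wrist_force: [1.0, 0.3, -0.4]
opening: 0.0384
grasp_force: 0.0
```

```bash
python3 go.py 535.3,-72,88,177.3; python3 snap.py 8
```

```text
t 11.575 pos [536.8 -71.7  93. ] rot [179.87   0.44 177.27] F [ 1.04  0.3  -0.38] op 0.0384 grip 0.0
535.3,-72,88,177.3 -> [ 1.5 -0.4  5. ] twist -0.0
11.575 [ 0.5368 -0.0717  0.093 ] [179.87   0.44 177.27] [ 1.04  0.3  -0.38] 0.0384
[[297.3, 0.0, 256.3], [0.0, 297.3, 189.3], [0.0, 0.0, 1.0]] [ 0.467 -0.069  0.218]
[363.1 340.2] 390.5 False (347, 329, 36, 26)
[151.5 337.2] 490.5 False (130, 316, 36, 38)
[  9.2 217.3] 2991.0 False (0, 141, 29, 180)
[107.6 208.3] 18475.5 False (42, 129, 138, 194)
[306.1 198. ] 11825.5 False (241, 127, 156, 193)
```

apply_moves:
  motion:
    - {"xyz": [0, 0, 0], "twist": 0, "jaw": -0.4}
    - {"xyz": [0, 0, 0], "twist": 0, "jaw": -0.8}
    - {"xyz": [0, 0, 0], "twist": 0, "jaw": -0.8}
    - {"xyz": [0, 0, 0], "twist": 0, "jaw": -0.8}
  grip_force: 40

```text
time: 12.12
ee_pos: [0.5367, -0.0717, 0.0929]
tcp_rot: [179.9, 0.4, 177.3]
wrist_force: [-2.3, 0.2, 6.2]
opening: 0.0143
grasp_force: 39.5
```

```bash
python3 go.py 535.3,-72,88,177.3; python3 snap.py 9
```

```text
t 12.125 pos [536.7 -71.7  92.9] rot [179.86   0.44 177.26] F [-2.27  0.15  6.2 ] op 0.0143 grip 39.460278153419495
535.3,-72,88,177.3 -> [ 1.4 -0.4  4.9] twist -0.001
12.125 [ 0.5367 -0.0717  0.0929] [179.86   0.44 177.26] [-2.27  0.15  6.2 ] 0.0143
[[297.3, 0.0, 256.3], [0.0, 297.3, 189.3], [0.0, 0.0, 1.0]] [ 0.467 -0.069  0.218]
[  9.2 218. ] 3008.0 False (0, 142, 29, 179)
[107.  212.7] 19649.0 False (42, 129, 138, 196)
[309.8 200.2] 12198.5 False (241, 127, 156, 193)
```

apply_moves:
  motion:
    - {"xyz": [0, 0, -5], "twist": 0, "jaw": -0.8}
    - {"xyz": [0, 0, -15], "twist": 0, "jaw": -0.8}
    - {"xyz": [0, 0, -30], "twist": 0, "jaw": -0.8}
    - {"xyz": [0, 0, -30], "twist": 0, "jaw": -0.8}

```text
time: 12.68
ee_pos: [0.5371, -0.0718, 0.1242]
tcp_rot: [179.9, 0.5, 177.3]
wrist_force: [0.4, -0.0, -0.5]
opening: 0.0141
grasp_force: 39.1
```

```bash
python3 go.py ; python3 snap.py 10; python3 - <<'E'
from cloud import *
p,d,X,c=cloud(10); H,W=d.shape
o=max((b[0] for b in blobs(p,2000)),key=lambda q:cen(q)[0] if cen(q)[0]<480 else 0)
m=np.zeros((H,W),np.uint8); cv2.drawContours(m,[o],-1,1,-1); m=(m>0)&(orange(p)>0)&(d>0)
C,n,L,s=rect(X[m]); print((1e3*C).round(1),n.round(3),L.round(3),(1e3*np.array(s)).round(1))
E
```

```text
t 12.675 pos [537.1 -71.8 124.2] rot [179.87   0.55 177.26] F [ 0.43 -0.03 -0.55] op 0.0141 grip 39.0915709733963
12.675 [ 0.5371 -0.0718  0.1242] [179.87   0.55 177.26] [ 0.43 -0.03 -0.55] 0.0141
[[297.3, 0.0, 256.3], [0.0, 297.3, 189.3], [0.0, 0.0, 1.0]] [ 0.467 -0.069  0.249]
[ 26.  210.8] 4269.0 False (0, 135, 52, 162)
[309.9 200. ] 12194.0 False (241, 127, 157, 193)
[125.5 205.5] 17143.0 False (66, 125, 125, 183)
[526.5 -35.9 104.3] [-0.501  0.025  0.865] [ 0.864 -0.042  0.502] [105.7  86.3]
```

View pics/w10.png

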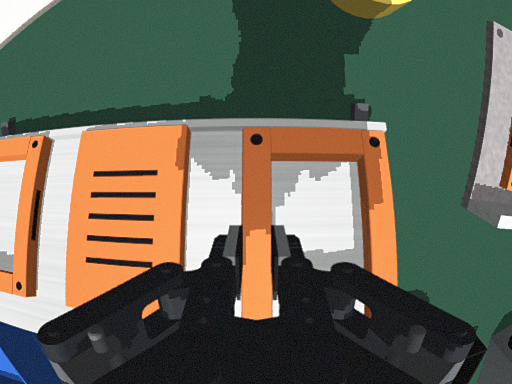

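The frame is held at its right bar, still tilted 30°, with its centre beside the TCP. Next I carry it to just above frame_c.

```bash
python3 go.py 466.3,207.8,160,171.9 466.3,207.8,95,171.9
```

```text
t 12.725 pos [536.8 -71.8 123.3] rot [179.87   0.48 177.26] F [ 0.05 -0.25 -0.8 ] op 0.0143 grip 39.09247040748596
466.3,207.8,160,171.9 -> [ 83.5 276.  -36.8] twist 0.093
466.3,207.8,95,171.9 -> [ 84.  275.8  28.2] twist 0.093
```

apply_moves:
  motion:
    - {"xyz": [5, 20, -30], "twist": 0.0, "jaw": -0.8}
    - {"xyz": [20, 65, -40], "twist": 0.02, "jaw": -0.8}
    - {"xyz": [35, 115, -40], "twist": 0.04, "jaw": -0.8}
    - {"xyz": [50, 165, -40], "twist": 0.06, "jaw": -0.8}
    - {"xyz": [66, 217, -40], "twist": 0.08, "jaw": -0.8}

```text
time: 13.35
ee_pos: [0.4798, 0.1495, 0.1621]
tcp_rot: [179.8, 0.4, 172.6]
wrist_force: [0.6, -0.4, -1.3]
opening: 0.0145
grasp_force: 39.2
```

apply_moves:
  motion:
    - {"xyz": [8, 30, 0], "twist": 0.013, "jaw": -0.8}
    - {"xyz": [17, 58, 10], "twist": 0.013, "jaw": -0.8}
    - {"xyz": [17, 58, 35], "twist": 0.013, "jaw": -0.8}
    - {"xyz": [17, 58, 50], "twist": 0.013, "jaw": -0.8}
    - {"xyz": [17, 58, 50], "twist": 0.013, "jaw": -0.8}

```text
time: 13.98
ee_pos: [0.4707, 0.2073, 0.1113]
tcp_rot: [179.9, 0.3, 171.9]
wrist_force: [-0.2, 0.2, -0.6]
opening: 0.0148
grasp_force: 39.2
```

```bash
python3 go.py 466.3,207.8,88,171.9; python3 snap.py 11;cat > fr.py <<'E'
import sys; from cloud import *; from workcell import *
t=sys.argv[1]; p,d,X,c=cloud(t); H,W=d.shape; s=sensors.get_obs()
for o,hh in blobs(p,800):
    m=np.zeros((H,W),np.uint8); cv2.drawContours(m,[o],-1,1,-1); m=(m>0)&(orange(p)>0)&(d>0)
    if m.sum()<50: continue
    C,n,L,sz=rect(X[m]); print(cen(o).round(),"C",(1e3*C).round(1),"n",n.round(3),"L",L.round(3),"yaw",np.degrees(np.arctan2(L[1],L[0])).round(1),(1e3*np.array(sz)).round(1),"lowend",(1e3*(C-L*sz[0]/2)).round(1))
E
python3 fr.py 11
```

```text
t 13.975 pos [470.7 207.3 111.3] rot [179.9    0.26 171.9 ] F [-0.2   0.23 -0.6 ] op 0.0148 grip 39.18844521045685
466.3,207.8,88,171.9 -> [ 4.5 -0.2 23.2] twist 0.0
13.975 [0.4707 0.2073 0.1113] [179.9    0.26 171.9 ] [-0.2   0.23 -0.6 ] 0.0148
[[297.3, 0.0, 256.3], [0.0, 297.3, 189.3], [0.0, 0.0, 1.0]] [0.402 0.217 0.236]
[313.9 201.8] 14135.5 False (241, 127, 156, 193)
[314. 202.] C [463.3 244.   91.3] n [-0.492  0.071  0.867] L [ 0.859 -0.123  0.498] yaw -8.1 [106.   86.2] lowend [417.7 250.5  65. ]
```

View pics/w11.png

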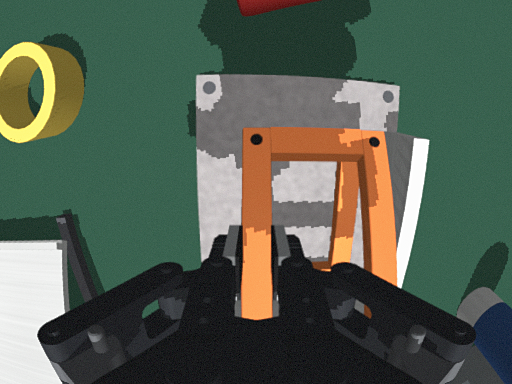

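In w11 the tilted frame (outline 241–397, 127–320) is above frame_c. Its low end is about 27 mm above c's top and 2.4 mm too far ahead. I lower it to touch.

apply_moves:
  motion:
    - {"xyz": [2.4, 0, 8], "twist": 0, "jaw": -0.8}
    - {"xyz": [2.4, 0, 16], "twist": 0, "jaw": -0.8}
    - {"xyz": [2.4, 0, 22], "twist": 0, "jaw": -0.8}
    - {"xyz": [2.4, 0, 25], "twist": 0, "jaw": -0.8}
    - {"xyz": [2.4, 0, 26], "twist": 0, "jaw": -0.8}

```text
time: 14.65
ee_pos: [0.4691, 0.2083, 0.0863]
tcp_rot: [179.8, 0.4, 171.9]
wrist_force: [0.1, 0.4, -0.5]
opening: 0.0145
grasp_force: 39.2
```

apply_moves:
  motion:
    - {"xyz": [2.4, 0, 1], "twist": 0, "jaw": -0.8}
    - {"xyz": [2.4, 0, 1], "twist": 0, "jaw": -0.8}
  grip_force: 20

```text
time: 14.9
ee_pos: [0.4667, 0.2087, 0.0856]
tcp_rot: [179.8, 0.4, 171.9]
wrist_force: [0.5, -0.0, -0.8]
opening: 0.0143
grasp_force: 39.2
```

```bash
python3 go.py 468.3,207.8,84,171.9
```

```text
t 14.9 pos [466.7 208.7  85.6] rot [179.82   0.39 171.93] F [ 0.49 -0.04 -0.81] op 0.0143 grip 39.20382857322693
468.3,207.8,84,171.9 -> [-1.7 -0.7  1.6] twist 0.001
```

apply_moves:
  motion:
    - {"xyz": [-1.6, -0.5, 1.5], "twist": 0, "jaw": -0.7}
    - {"xyz": [-3, -0.5, 3.5], "twist": 0, "jaw": -0.7}
    - {"xyz": [-5, -0.5, 6], "twist": 0, "jaw": -0.7}
    - {"xyz": [-7, -0.5, 9], "twist": 0, "jaw": -0.7}
    - {"xyz": [-8.5, -0.5, 12], "twist": 0, "jaw": -0.7}
  grip_force: 20

```text
time: 15.52
ee_pos: [0.4762, 0.207, 0.0741]
tcp_rot: [179.8, 0.5, 171.9]
wrist_force: [2.5, -2.4, 6.6]
opening: 0.0145
grasp_force: 41.8
```

```bash
python3 go.py 474,207.8,72,171.9; python3 snap.py 12; python3 fr.py 12
```

```text
t 15.525 pos [476.2 207.   74.1] rot [179.79   0.5  171.91] F [ 2.49 -2.37  6.59] op 0.0145 grip 41.7732435464859
474,207.8,72,171.9 -> [2.3 0.4 2.1] twist 0.0
15.525 [0.4762 0.207  0.0741] [179.79   0.5  171.91] [ 2.49 -2.37  6.59] 0.0145
[[297.3, 0.0, 256.3], [0.0, 297.3, 189.3], [0.0, 0.0, 1.0]] [0.407 0.216 0.199]
[317.5 196.4] 15106.5 False (241, 117, 157, 203)
[318. 196.] C [467.8 243.8  57.5] n [-0.351  0.043  0.935] L [ 0.926 -0.13   0.354] yaw -8.0 [107.9  86.7] lowend [417.9 250.8  38.4]
```

It pivots in the grip with only 6.6 N; the tilt is now 20.7° and the low edge is right on c's edge. I'll carry on.

apply_moves:
  motion:
    - {"xyz": [-1.5, 0, 3], "twist": 0, "jaw": -0.7}
    - {"xyz": [-3, 0, 6], "twist": 0, "jaw": -0.7}
    - {"xyz": [-4, 0, 9], "twist": 0, "jaw": -0.7}
    - {"xyz": [-5, 0, 12], "twist": 0, "jaw": -0.7}
    - {"xyz": [-5.5, 0, 14], "twist": 0, "jaw": -0.7}
  grip_force: 20

```text
time: 16.2
ee_pos: [0.4811, 0.2064, 0.0596]
tcp_rot: [179.8, 0.4, 171.9]
wrist_force: [0.9, -0.0, 5.9]
opening: 0.0145
grasp_force: 44.2
```

```bash
python3 go.py 474,207.8,72,171.9; python3 snap.py 13; python3 fr.py 13
```

```text
t 16.2 pos [481.1 206.4  59.6] rot [179.8    0.41 171.92] F [ 0.86 -0.02  5.95] op 0.0145 grip 44.16017711162567
474,207.8,72,171.9 -> [  7.1   0.5 -12.5] twist 0.0
16.2 [0.4811 0.2064 0.0596] [179.8    0.41 171.92] [ 0.86 -0.02  5.95] 0.0145
[[297.3, 0.0, 256.3], [0.0, 297.3, 189.3], [0.0, 0.0, 1.0]] [0.412 0.216 0.184]
[301.4 185.3] 13460.0 False (241, 106, 164, 214)
[301. 185.] C [472.7 242.7  47. ] n [-0.142  0.017  0.99 ] L [ 0.979 -0.143  0.143] yaw -8.3 [114.2  85.9] lowend [416.8 250.9  38.8]
```

apply_moves:
  motion:
    - {"xyz": [-1, 0, 2.5], "twist": 0, "jaw": -0.7}
    - {"xyz": [-2, 0, 5], "twist": 0, "jaw": -0.7}
    - {"xyz": [-3, 0, 7], "twist": 0, "jaw": -0.7}
    - {"xyz": [-3, 0, 8.5], "twist": 0, "jaw": -0.7}
    - {"xyz": [-3, 0, 9], "twist": 0, "jaw": -0.7}
  grip_force: 20

```text
time: 16.88
ee_pos: [0.484, 0.2058, 0.0506]
tcp_rot: [179.8, 0.4, 171.9]
wrist_force: [2.0, 0.3, 5.7]
opening: 0.0143
grasp_force: 45.0
```

```bash
python3 go.py 474,207.8,72,171.9; python3 snap.py 14; python3 fr.py 14
```

```text
t 16.875 pos [484.  205.8  50.6] rot [179.82   0.41 171.92] F [1.97 0.28 5.71] op 0.0143 grip 44.96012985706329
474,207.8,72,171.9 -> [ 10.1   0.6 -21.5] twist 0.0
16.875 [0.484  0.2058 0.0506] [179.82   0.41 171.92] [1.97 0.28 5.71] 0.0143
[[297.3, 0.0, 256.3], [0.0, 297.3, 189.3], [0.0, 0.0, 1.0]] [0.415 0.215 0.175]
[311.7 160.5] 11979.0 False (240, 101, 173, 219)
[312. 160.] C [476.6 242.1  40. ] n [-0.009  0.001  1.   ] L [ 0.99  -0.144  0.009] yaw -8.3 [119.6  85.3] lowend [417.5 250.7  39.5]
```

It is flat: 0.5° tilt, top at 39.7 mm. One slight press, then release and go up.

apply_moves:
  motion:
    - {"xyz": [0, 0, 0.7], "twist": 0, "jaw": -0.7}
    - {"xyz": [0, 0, 0.7], "twist": 0, "jaw": -0.6}
    - {"xyz": [0, 0, 0.5], "twist": 0, "jaw": -0.4}
    - {"xyz": [0, 0, 0.5], "twist": 0, "jaw": -0.2}
    - {"xyz": [0, 0, 0.5], "twist": 0, "jaw": -0.1}

```text
time: 17.55
ee_pos: [0.4837, 0.2058, 0.0499]
tcp_rot: [179.8, 0.4, 171.9]
wrist_force: [-0.1, 0.1, 0.3]
opening: 0.0387
grasp_force: 0.0
```

apply_moves:
  motion:
    - {"xyz": [0, 0, -15], "twist": 0, "jaw": -0.1}
    - {"xyz": [0, 0, -40], "twist": 0, "jaw": -0.1}
    - {"xyz": [0, -10, -85], "twist": 0, "jaw": -0.1}
    - {"xyz": [0, -20, -110], "twist": 0, "jaw": -0.1}
    - {"xyz": [0, -20, -110], "twist": 0, "jaw": -0.1}

```text
time: 18.18
ee_pos: [0.4813, 0.1858, 0.1632]
tcp_rot: [179.7, 0.6, 171.9]
wrist_force: [1.0, -0.3, -1.3]
opening: 0.0386
grasp_force: 0.0
```

```bash
python3 snap.py 15; python3 fr.py 15; python3 go.py 520.5,-322.3,180,177.3 520.5,-322.3,130,177.3
```

```text
18.175 [0.4813 0.1858 0.1632] [179.69   0.62 171.88] [ 1.02 -0.27 -1.29] 0.0386
[[297.3, 0.0, 256.3], [0.0, 297.3, 189.3], [0.0, 0.0, 1.0]] [0.412 0.195 0.288]
[  4.3 277.8] 892.5 False (0, 221, 13, 109)
[316.6 170.6] 12632.5 True (269, 103, 100, 143)
[  4. 278.] C [ 535.3 -119.3   73.6] n [0.007 0.997 0.075] L [ 0.862 -0.044  0.504] yaw -2.9 [128.  16.] lowend [ 480.2 -116.5   41.3]
[317. 171.] C [481.6 241.8  39.5] n [ 0.    -0.001  1.   ] L [ 0.99  -0.141 -0.   ] yaw -8.1 [129.9  86. ] lowend [417.3 250.9  39.5]
t 18.225 pos [480.7 185.9 161.4] rot [179.75   0.5  171.9 ] F [ 0.29  0.1  -0.5 ] op 0.0385 grip 0.0
520.5,-322.3,180,177.3 -> [-111.2 -497.5  -19.8] twist -0.094
520.5,-322.3,130,177.3 -> [-110.7 -497.7   30.2] twist -0.094
```

Frame A lies flat on c. Now the right-hand rack frame.

apply_moves:
  motion:
    - {"xyz": [-10, -50, -15], "twist": 0, "jaw": -0.1}
    - {"xyz": [-22, -100, -15], "twist": 0, "jaw": -0.1}
    - {"xyz": [-34, -150, -15], "twist": 0, "jaw": -0.1}
    - {"xyz": [-46, -205, -15], "twist": 0, "jaw": -0.1}
    - {"xyz": [-57, -255, -15], "twist": 0, "jaw": -0.1}

```text
time: 18.85
ee_pos: [0.5003, -0.0762, 0.1735]
tcp_rot: [179.8, 0.3, 171.9]
wrist_force: [0.4, 1.5, -0.5]
opening: 0.0385
grasp_force: 0.0
```

apply_moves:
  motion:
    - {"xyz": [-12, -55, 0], "twist": -0.03, "jaw": -0.1}
    - {"xyz": [-24, -110, 0], "twist": -0.06, "jaw": -0.1}
    - {"xyz": [-36, -165, 5], "twist": -0.094, "jaw": -0.1}
    - {"xyz": [-50, -220, 15], "twist": -0.094, "jaw": -0.1}
    - {"xyz": [-56, -243, 25], "twist": -0.094, "jaw": -0.1}

```text
time: 19.48
ee_pos: [0.5218, -0.3253, 0.1471]
tcp_rot: [179.8, 0.3, 177.2]
wrist_force: [0.6, 0.7, 0.5]
opening: 0.0385
grasp_force: 0.0
```

```bash
python3 go.py 523.6,-322.3,92.5,177.3; python3 snap.py 16;python3 fr.py 16
```

```text
t 19.475 pos [ 521.8 -325.3  147.1] rot [179.81   0.29 177.19] F [0.63 0.73 0.52] op 0.0385 grip 0.0
523.6,-322.3,92.5,177.3 -> [-1.4  2.9 54.6] twist -0.002
19.475 [ 0.5218 -0.3253  0.1471] [179.81   0.29 177.19] [0.63 0.73 0.52] 0.0385
[[297.3, 0.0, 256.3], [0.0, 297.3, 189.3], [0.0, 0.0, 1.0]] [ 0.452 -0.322  0.272]
[498.2 354. ] 358.0 False (485, 335, 27, 36)
[447.4 211. ] 12173.5 False (398, 131, 98, 162)
[300.3 202.4] 9046.5 False (248, 126, 121, 180)
[447. 211.] C [ 530.7 -162.1   79.5] n [-0.499  0.022  0.866] L [ 0.865 -0.047  0.5  ] yaw -3.1 [129.8  87.4] lowend [ 474.5 -159.    47. ]
[300. 202.] C [ 524.4 -288.    79.2] n [-0.499  0.024  0.866] L [ 0.865 -0.041  0.5  ] yaw -2.7 [129.9  85.6] lowend [ 468.2 -285.3   46.7]
```

apply_moves:
  motion:
    - {"xyz": [-1, 2.5, 18], "twist": 0, "jaw": -0.1}
    - {"xyz": [-1, 2.5, 36], "twist": 0, "jaw": -0.1}
    - {"xyz": [-1, 2.5, 48], "twist": 0, "jaw": -0.1}
    - {"xyz": [-1, 2.5, 54], "twist": 0, "jaw": -0.1}
    - {"xyz": [-1, 2.5, 54], "twist": 0, "jaw": -0.1}

```text
time: 20.15
ee_pos: [0.5237, -0.3201, 0.0951]
tcp_rot: [179.9, 0.4, 177.3]
wrist_force: [0.4, -0.3, -0.1]
opening: 0.0385
grasp_force: 0.0
```

```bash
python3 go.py 523.6,-322.3,92.5,177.3
```

```text
t 20.15 pos [ 523.7 -320.1   95.1] rot [179.85   0.38 177.34] F [ 0.38 -0.26 -0.07] op 0.0385 grip 0.0
523.6,-322.3,92.5,177.3 -> [-0.  -2.2  2.6] twist 0.001
```

apply_moves:
  motion:
    - {"xyz": [0, -2.3, 2.6], "twist": 0, "jaw": -0.1}
    - {"xyz": [0, -2.3, 2.6], "twist": 0, "jaw": -0.4}
    - {"xyz": [0, -2.3, 2.6], "twist": 0, "jaw": -0.8}
    - {"xyz": [0, -2.3, 2.6], "twist": 0, "jaw": -0.8}
    - {"xyz": [0, -2.3, 2.6], "twist": 0, "jaw": -0.8}
  grip_force: 40

```text
time: 20.78
ee_pos: [0.5237, -0.323, 0.0931]
tcp_rot: [179.9, 0.4, 177.3]
wrist_force: [-1.3, -0.7, 4.1]
opening: 0.0142
grasp_force: 39.4
```

apply_moves:
  motion:
    - {"xyz": [0, 0, -5], "twist": 0, "jaw": -0.8}
    - {"xyz": [0, 0, -20], "twist": 0, "jaw": -0.8}
    - {"xyz": [0, 0, -45], "twist": 0, "jaw": -0.8}
    - {"xyz": [0, 0, -70], "twist": 0, "jaw": -0.8}
    - {"xyz": [0, 0, -70], "twist": 0, "jaw": -0.8}

```text
time: 21.4
ee_pos: [0.5241, -0.3235, 0.1655]
tcp_rot: [180.0, 0.6, 177.3]
wrist_force: [-0.6, -0.7, -0.7]
opening: 0.0144
grasp_force: 39.0
```

```bash
python3 snap.py 17; python3 fr.py 17; python3 go.py 466.3,207.8,150,171.9
```

```text
21.4 [ 0.5241 -0.3235  0.1655] [179.97   0.61 177.32] [-0.59 -0.7  -0.68] 0.0144
[[297.3, 0.0, 256.3], [0.0, 297.3, 189.3], [0.0, 0.0, 1.0]] [ 0.454 -0.32   0.29 ]
[497.3 344.6] 639.0 True (480, 325, 32, 39)
[309.9 201.3] 12038.5 False (241, 129, 156, 191)
[435.7 202. ] 11340.0 False (388, 127, 96, 152)
[310. 201.] C [ 514.1 -288.   145.2] n [-0.502  0.027  0.864] L [ 0.863 -0.037  0.503] yaw -2.5 [104.7  85.9] lowend [ 468.9 -286.1  118.8]
[436. 202.] C [ 530.8 -162.7   79.5] n [-0.499  0.023  0.866] L [ 0.866 -0.037  0.5  ] yaw -2.5 [129.2  87. ] lowend [ 474.8 -160.3   47.3]
t 21.45 pos [ 523.6 -323.2  163.7] rot [179.91   0.49 177.31] F [-0.08  0.14 -1.  ] op 0.0143 grip 39.04759705066681
466.3,207.8,150,171.9 -> [ 82.2 527.7  13.8] twist 0.094
```

apply_moves:
  motion:
    - {"xyz": [8, 52, 0], "twist": 0, "jaw": -0.8}
    - {"xyz": [16, 105, 0], "twist": 0, "jaw": -0.8}
    - {"xyz": [24, 158, 0], "twist": 0, "jaw": -0.8}
    - {"xyz": [32, 211, 0], "twist": 0, "jaw": -0.8}
    - {"xyz": [40, 264, 0], "twist": 0, "jaw": -0.8}

```text
time: 22.08
ee_pos: [0.4947, -0.0558, 0.1619]
tcp_rot: [179.9, 0.3, 177.3]
wrist_force: [0.6, 0.5, -1.0]
opening: 0.0142
grasp_force: 39.2
```

apply_moves:
  motion:
    - {"xyz": [8, 52, 0], "twist": 0.03, "jaw": -0.8}
    - {"xyz": [17, 105, 0], "twist": 0.06, "jaw": -0.8}
    - {"xyz": [27, 160, 0], "twist": 0.094, "jaw": -0.8}
    - {"xyz": [36, 215, 0], "twist": 0.094, "jaw": -0.8}
    - {"xyz": [41, 260, 8], "twist": 0.094, "jaw": -0.8}

```text
time: 22.7
ee_pos: [0.4661, 0.2062, 0.1547]
tcp_rot: [179.8, 0.4, 172.0]
wrist_force: [0.0, -0.6, -0.1]
opening: 0.0146
grasp_force: 39.2
```

```bash
python3 go.py 467.5,208,112,171.9
```

```text
t 22.7 pos [466.1 206.2 154.7] rot [179.83   0.36 171.98] F [ 0.02 -0.64 -0.12] op 0.0146 grip 39.154213070869446
467.5,208,112,171.9 -> [-0.9  1.8 42.7] twist 0.001
```

apply_moves:
  motion:
    - {"xyz": [-0.9, 1, 15], "twist": 0, "jaw": -0.8}
    - {"xyz": [-0.9, 1, 30], "twist": 0, "jaw": -0.8}
    - {"xyz": [-0.9, 1, 40], "twist": 0, "jaw": -0.8}
    - {"xyz": [-0.9, 1, 45], "twist": 0, "jaw": -0.8}
    - {"xyz": [-0.9, 1, 45], "twist": 0, "jaw": -0.8}

```text
time: 23.32
ee_pos: [0.4683, 0.2046, 0.1103]
tcp_rot: [179.8, 0.4, 171.9]
wrist_force: [-0.3, -0.1, -0.5]
opening: 0.0143
grasp_force: 39.2
```

```bash
python3 go.py 467.5,208,101,171.9; python3 snap.py 18; python3 fr.py 18
```

```text
t 23.325 pos [468.3 204.6 110.3] rot [179.83   0.37 171.87] F [-0.33 -0.07 -0.47] op 0.0143 grip 39.2115443944931
467.5,208,101,171.9 -> [1.3 3.2 9.3] twist -0.001
23.325 [0.4683 0.2046 0.1103] [179.83   0.37 171.87] [-0.33 -0.07 -0.47] 0.0143
[[297.3, 0.0, 256.3], [0.0, 297.3, 189.3], [0.0, 0.0, 1.0]] [0.399 0.214 0.235]
[314.8 200. ] 14570.0 False (241, 125, 156, 195)
[315. 200.] C [461.5 240.9  90. ] n [-0.494  0.072  0.866] L [ 0.859 -0.113  0.499] yaw -7.5 [104.6  86.5] lowend [416.6 246.8  63.8]
```

apply_moves:
  motion:
    - {"xyz": [2.6, 4.1, 3], "twist": 0.008, "jaw": -0.8}
    - {"xyz": [2.6, 4.1, 7], "twist": 0.008, "jaw": -0.8}
    - {"xyz": [2.6, 4.1, 10], "twist": 0.008, "jaw": -0.8}
    - {"xyz": [2.6, 4.1, 11.5], "twist": 0.008, "jaw": -0.8}
    - {"xyz": [2.6, 4.1, 12], "twist": 0.008, "jaw": -0.8}

```text
time: 24.0
ee_pos: [0.4663, 0.2096, 0.0983]
tcp_rot: [179.8, 0.4, 171.5]
wrist_force: [0.4, -0.1, -0.8]
opening: 0.0144
grasp_force: 39.2
```

apply_moves:
  motion:
    - {"xyz": [-1, 0, 1.5], "twist": 0, "jaw": -0.7}
    - {"xyz": [-2.5, 0, 3.5], "twist": 0, "jaw": -0.7}
    - {"xyz": [-4, 0, 6], "twist": 0, "jaw": -0.7}
    - {"xyz": [-6, 0, 9], "twist": 0, "jaw": -0.7}
    - {"xyz": [-7.5, 0, 12], "twist": 0, "jaw": -0.7}
  grip_force: 20

```text
time: 24.62
ee_pos: [0.4747, 0.2086, 0.0869]
tcp_rot: [179.8, 0.5, 171.5]
wrist_force: [1.7, -1.6, 7.1]
opening: 0.0141
grasp_force: 42.3
```

```bash
python3 go.py; python3 snap.py 19; python3 fr.py 19
```

```text
t 24.625 pos [474.7 208.6  86.9] rot [179.79   0.49 171.45] F [ 1.67 -1.59  7.09] op 0.0141 grip 42.29681074619293
24.625 [0.4747 0.2086 0.0869] [179.79   0.49 171.45] [ 1.67 -1.59  7.09] 0.0141
[[297.3, 0.0, 256.3], [0.0, 297.3, 189.3], [0.0, 0.0, 1.0]] [0.405 0.218 0.211]
[318.1 195.1] 16007.0 False (240, 117, 157, 203)
[318. 195.] C [467.1 245.2  70.4] n [-0.331  0.041  0.943] L [ 0.932 -0.141  0.333] yaw -8.6 [108.3  86.3] lowend [416.6 252.9  52.3]
```

apply_moves:
  motion:
    - {"xyz": [-1.5, 0, 3], "twist": 0, "jaw": -0.7}
    - {"xyz": [-3, 0, 6], "twist": 0, "jaw": -0.7}
    - {"xyz": [-4, 0, 9], "twist": 0, "jaw": -0.7}
    - {"xyz": [-5, 0, 12], "twist": 0, "jaw": -0.7}
    - {"xyz": [-5.5, 0, 14], "twist": 0, "jaw": -0.7}

```text
time: 25.3
ee_pos: [0.4802, 0.2079, 0.0729]
tcp_rot: [179.8, 0.5, 171.4]
wrist_force: [1.8, -1.7, 5.2]
opening: 0.0142
grasp_force: 44.9
```

apply_moves:
  motion:
    - {"xyz": [-1, 0, 2.5], "twist": 0, "jaw": -0.7}
    - {"xyz": [-2, 0, 4.5], "twist": 0, "jaw": -0.7}
    - {"xyz": [-2, 0, 6], "twist": 0, "jaw": -0.7}
    - {"xyz": [-2, 0, 7.5], "twist": 0, "jaw": -0.7}
    - {"xyz": [-2, 0, 8], "twist": 0, "jaw": -0.7}

```text
time: 25.92
ee_pos: [0.4827, 0.2077, 0.0653]
tcp_rot: [179.8, 0.5, 171.4]
wrist_force: [3.2, -1.0, 7.2]
opening: 0.0145
grasp_force: 45.8
```

```bash
python3 go.py; python3 snap.py 20; python3 fr.py 20
```

```text
t 25.925 pos [482.7 207.7  65.3] rot [179.75   0.54 171.45] F [ 3.21 -0.99  7.18] op 0.0145 grip 45.75046420097351
25.925 [0.4827 0.2077 0.0653] [179.75   0.54 171.45] [ 3.21 -0.99  7.18] 0.0145
[[297.3, 0.0, 256.3], [0.0, 297.3, 189.3], [0.0, 0.0, 1.0]] [0.413 0.217 0.19 ]
[304.3 181.9] 15111.0 False (237, 103, 176, 217)
[304. 182.] C [477.2 244.   53.2] n [0.006 0.011 1.   ] L [ 0.988 -0.154 -0.005] yaw -8.8 [119.   85.7] lowend [418.4 253.2  53.5]
```

The pile is flat, with B's top at 53.4 mm. I release, go up, and move over to the near side for the first push.

apply_moves:
  motion:
    - {"xyz": [0, 0, 0.3], "twist": 0, "jaw": -0.7}
    - {"xyz": [0, 0, 0.3], "twist": 0, "jaw": -0.6}
    - {"xyz": [0, 0, 0.3], "twist": 0, "jaw": -0.4}
    - {"xyz": [0, 0, 0.3], "twist": 0, "jaw": -0.2}
    - {"xyz": [0, 0, 0.3], "twist": 0, "jaw": -0.1}

```text
time: 26.6
ee_pos: [0.4813, 0.2075, 0.0639]
tcp_rot: [179.8, 0.4, 171.5]
wrist_force: [0.2, -0.2, -0.6]
opening: 0.0381
grasp_force: 0.0
```

apply_moves:
  motion:
    - {"xyz": [0, 0, -15], "twist": 0, "jaw": -0.1}
    - {"xyz": [0, 0, -50], "twist": 0, "jaw": -0.1}
    - {"xyz": [30, 10, -80], "twist": 0.0105, "jaw": -0.1}
    - {"xyz": [75, 25, -80], "twist": 0.0105, "jaw": -0.1}
    - {"xyz": [103, 34.5, -80], "twist": 0.0105, "jaw": -0.1}

```text
time: 27.22
ee_pos: [0.383, 0.2575, 0.1453]
tcp_rot: [179.7, 0.4, 170.9]
wrist_force: [1.3, -0.0, 0.6]
opening: 0.0385
grasp_force: 0.0
```

```bash
python3 snap.py 21; python3 fr.py 21; python3 go.py 385.9,257.4,70,170.85 385.9,257.4,37,170.85
```

```text
27.225 [0.383  0.2575 0.1453] [179.73   0.45 170.88] [ 1.27 -0.01  0.57] 0.0385
[[297.3, 0.0, 256.3], [0.0, 297.3, 189.3], [0.0, 0.0, 1.0]] [0.314 0.268 0.27 ]
[  4.4 354.4] 565.0 False (0, 302, 15, 82)
[256.9 233.5] 1016.5 False (219, 226, 87, 90)
[257. 233.] C [417.6 252.1  39.6] n [-0.989  0.149  0.019] L [0.15  0.989 0.022] yaw 81.4 [65.4 29.5] lowend [412.7 219.7  38.9]
t 27.275 pos [380.9 258.2 145.2] rot [179.74   0.36 170.94] F [1.37 2.53 1.18] op 0.0383 grip 0.0
385.9,257.4,70,170.85 -> [-4.6 -0.4 75.2] twist 0.002
385.9,257.4,37,170.85 -> [ -4.3  -0.5 108.2] twist 0.002
```

View pics/w21.png

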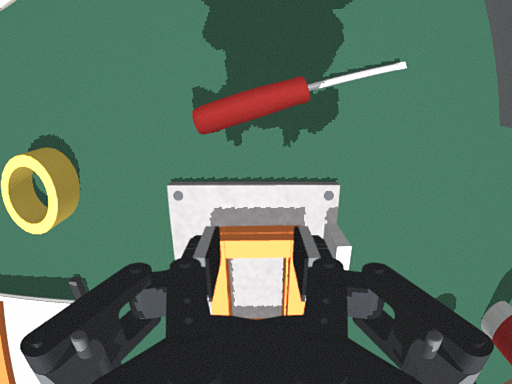

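```bash
python3 - <<'E'
from cloud import *; from scipy.spatial.transform import Rotation as Ro
p,d,X,c=cloud(21); R=Ro.from_euler("xyz",[179.73,.45,170.88],degrees=True).as_matrix()
T=1e3*(X-np.array([.383,.2575,.1453]))@R; ok=(d>0)&(d<.16)&(np.abs(T[...,1])<140)&(T[...,2]<25)
P=T[ok]; print(len(P))
for lo in range(-80,26,8):
    g=P[(P[:,2]>=lo)&(P[:,2]<lo+8)]
    if len(g)>5: print("toolz",lo,len(g),"y",np.percentile(g[:,1],[1,50,99]).round(),"x",np.percentile(g[:,0],[1,99]).round())
E
```

```text
43420
toolz -80 8913 y [-63.  -0.  63.] x [ 1. 21.]
toolz -72 6027 y [-62.   0.  61.] x [-2. 18.]
toolz -64 6028 y [-59.  -0.  59.] x [-11.  18.]
toolz -56 3231 y [-57.  -8.  56.] x [-11.  18.]
toolz -48 2935 y [-54.  18.  53.] x [-11.  13.]
toolz -40 3564 y [-51. -19.  51.] x [-11.  14.]
toolz -32 1032 y [-47. -21.  46.] x [ 4. 14.]
toolz -24 934 y [-27.  -0.  27.] x [-10.  12.]
toolz -16 636 y [-32. -19.  32.] x [-10.  12.]
toolz -8 611 y [-32.  19.  32.] x [-10.  12.]
toolz 0 519 y [-32.  19.  32.] x [-10.  12.]
toolz 8 250 y [-30. -19.  30.] x [-10.  12.]
```

The clearances are fine: the fingers span x ±11 mm and stay narrower than the fence gap. I descend at the near side.

apply_moves:
  motion:
    - {"xyz": [-2, 0, 40], "twist": 0, "jaw": -0.1}
    - {"xyz": [-2, 0, 80], "twist": 0, "jaw": -0.1}
    - {"xyz": [-2, 0, 103], "twist": 0, "jaw": -0.1}
    - {"xyz": [-2, 0, 113], "twist": 0, "jaw": -0.1}
    - {"xyz": [-2, 0, 114], "twist": 0, "jaw": -0.1}

```text
time: 27.9
ee_pos: [0.387, 0.2568, 0.0301]
tcp_rot: [179.8, 0.4, 170.9]
wrist_force: [0.4, -0.3, 0.1]
opening: 0.0383
grasp_force: 0.0
```

```bash
python3 go.py 404.5,254.4,30,170.85 429.6,250.4,30,170.85
```

```text
t 27.9 pos [387.  256.8  30.1] rot [179.81   0.39 170.86] F [ 0.4  -0.32  0.08] op 0.0383 grip 0.0
404.5,254.4,30,170.85 -> [-17.7   0.4   0.3] twist 0.0
429.6,250.4,30,170.85 -> [-43.1   0.5   0.4] twist 0.0
```

apply_moves:
  motion:
    - {"xyz": [-8, 0, 0], "twist": 0, "jaw": -0.1}
    - {"xyz": [-13, 0, 0], "twist": 0, "jaw": -0.1}
    - {"xyz": [-16, 0, 0], "twist": 0, "jaw": -0.1}
    - {"xyz": [-19, 0, 0], "twist": 0, "jaw": -0.1}
    - {"xyz": [-22, 0, 0], "twist": 0, "jaw": -0.1}

```text
time: 28.52
ee_pos: [0.4086, 0.2532, 0.0298]
tcp_rot: [179.8, 0.4, 170.9]
wrist_force: [-0.8, 0.6, 1.4]
opening: 0.0384
grasp_force: 0.7
```

apply_moves:
  motion:
    - {"xyz": [-3, 0, 0], "twist": 0, "jaw": -0.1}
    - {"xyz": [-6, 0, 0], "twist": 0, "jaw": -0.1}
    - {"xyz": [-9, 0, 0], "twist": 0, "jaw": -0.1}
    - {"xyz": [-12, 0, 0], "twist": 0, "jaw": -0.1}
    - {"xyz": [-14, 0, 0], "twist": 0, "jaw": -0.1}

```text
time: 29.15
ee_pos: [0.4225, 0.2509, 0.0298]
tcp_rot: [179.8, 0.4, 170.9]
wrist_force: [-2.1, 0.9, -0.4]
opening: 0.0382
grasp_force: 0.6
```

```bash
python3 go.py 429.6,250.4,30,170.85
```

```text
t 29.15 pos [422.5 250.9  29.8] rot [179.82   0.37 170.86] F [-2.15  0.91 -0.37] op 0.0382 grip 0.6069848936749622
429.6,250.4,30,170.85 -> [-7.1  0.6 -0.2] twist 0.0
```

Sliding at about 2 N, with some 7 mm left to the fence. Slow steps from here.

apply_moves:
  motion:
    - {"xyz": [-1.5, 0, 0], "twist": 0, "jaw": -0.1}
    - {"xyz": [-3, 0, 0], "twist": 0, "jaw": -0.1}
    - {"xyz": [-4, 0, 0], "twist": 0, "jaw": -0.1}
    - {"xyz": [-5, 0, 0], "twist": 0, "jaw": -0.1}
    - {"xyz": [-5.5, 0, 0], "twist": 0, "jaw": -0.1}

```text
time: 29.78
ee_pos: [0.4278, 0.2501, 0.0299]
tcp_rot: [179.8, 0.4, 170.9]
wrist_force: [-0.9, 0.5, -0.4]
opening: 0.0383
grasp_force: 0.4
```

apply_moves:
  motion:
    - {"xyz": [-0.5, 0, 0], "twist": 0, "jaw": -0.1}
    - {"xyz": [-0.8, 0, 0], "twist": 0, "jaw": -0.1}
    - {"xyz": [-0.8, 0, 0], "twist": 0, "jaw": -0.1}

```text
time: 30.15
ee_pos: [0.4286, 0.25, 0.0299]
tcp_rot: [179.8, 0.4, 170.9]
wrist_force: [-0.7, 0.6, -0.1]
opening: 0.0384
grasp_force: 0.3
```

```bash
python3 go.py 429.6,250.4,30,170.85
```

```text
t 30.15 pos [428.6 250.   29.9] rot [179.82   0.38 170.87] F [-0.7   0.61 -0.06] op 0.0384 grip 0.3424738146713935
429.6,250.4,30,170.85 -> [-0.9  0.6 -0.1] twist 0.0
```

apply_moves:
  motion:
    - {"xyz": [-0.4, 0, 0], "twist": 0, "jaw": -0.1}
    - {"xyz": [-0.8, 0, 0], "twist": 0, "jaw": -0.1}
    - {"xyz": [-0.8, 0, 0], "twist": 0, "jaw": -0.1}

```text
time: 30.52
ee_pos: [0.4291, 0.2498, 0.0299]
tcp_rot: [179.8, 0.3, 170.9]
wrist_force: [-4.8, 0.5, 2.1]
opening: 0.0384
grasp_force: 1.6
```

apply_moves:
  motion:
    - {"xyz": [-0.3, 0, 0], "twist": 0, "jaw": -0.1}
    - {"xyz": [-0.6, 0, 0], "twist": 0, "jaw": -0.1}
    - {"xyz": [-0.6, 0, 0], "twist": 0, "jaw": -0.1}

```text
time: 30.9
ee_pos: [0.4295, 0.2497, 0.0299]
tcp_rot: [179.8, 0.3, 170.9]
wrist_force: [-6.2, 0.6, 1.6]
opening: 0.0389
grasp_force: 1.3
```

apply_moves:
  motion:
    - {"xyz": [-0.2, 0, 0], "twist": 0, "jaw": -0.1}
    - {"xyz": [-0.4, 0, 0], "twist": 0, "jaw": -0.1}
    - {"xyz": [-0.4, 0, 0], "twist": 0, "jaw": -0.1}

```text
time: 31.28
ee_pos: [0.4295, 0.2497, 0.0298]
tcp_rot: [179.8, 0.3, 170.9]
wrist_force: [-7.9, 0.6, 3.7]
opening: 0.0386
grasp_force: 2.0
```

```bash
python3 go.py 429.6,250.4,30,170.85
```

```text
t 31.275 pos [429.5 249.7  29.8] rot [179.83   0.27 170.89] F [-7.94  0.58  3.69] op 0.0386 grip 1.9611924575292505
429.6,250.4,30,170.85 -> [-0.   0.7 -0.2] twist 0.001
```

apply_moves:
  motion:
    - {"xyz": [-0.3, 0, 0], "twist": 0, "jaw": -0.1}
    - {"xyz": [-0.6, 0, 0], "twist": 0, "jaw": -0.1}
    - {"xyz": [-0.6, 0, 0], "twist": 0, "jaw": -0.1}

```text
time: 31.65
ee_pos: [0.4295, 0.2497, 0.0298]
tcp_rot: [179.8, 0.2, 170.9]
wrist_force: [-11.6, 1.7, 6.1]
opening: 0.038
grasp_force: 3.0
```

```bash
python3 go.py 429.6,250.4,30,170.85
```

```text
t 31.65 pos [429.5 249.7  29.8] rot [179.82   0.21 170.9 ] F [-11.6    1.75   6.09] op 0.038 grip 3.0364892203942873
429.6,250.4,30,170.85 -> [ 0.1  0.7 -0.2] twist 0.001
```

About 11 N against the far fence. I back off, go up, and turn a quarter for the left push.

apply_moves:
  motion:
    - {"xyz": [2, 0, 0], "twist": 0, "jaw": -0.1}
    - {"xyz": [12, 0, 0], "twist": 0, "jaw": -0.1}
    - {"xyz": [25, 0, -20], "twist": 0, "jaw": -0.1}
    - {"xyz": [25, 0, -75], "twist": 0, "jaw": -0.1}
    - {"xyz": [25, 0, -110], "twist": 0, "jaw": -0.1}

```text
time: 32.28
ee_pos: [0.4056, 0.2536, 0.1422]
tcp_rot: [179.7, 0.5, 170.9]
wrist_force: [0.3, 0.8, -1.1]
opening: 0.0382
grasp_force: 0.0
```

apply_moves:
  motion:
    - {"xyz": [-5, -20, 0], "twist": -0.18, "jaw": -0.1}
    - {"xyz": [-10, -40, 0], "twist": -0.36, "jaw": -0.1}
    - {"xyz": [-15, -70, 0], "twist": -0.54, "jaw": -0.1}
    - {"xyz": [-25, -100, 0], "twist": -0.72, "jaw": -0.1}
    - {"xyz": [-40, -110, 0], "twist": -0.9, "jaw": -0.1}

```text
time: 32.9
ee_pos: [0.4274, 0.1372, 0.14]
tcp_rot: [-179.8, 0.4, -137.3]
wrist_force: [0.6, 1.0, -0.9]
opening: 0.0386
grasp_force: 0.0
```

apply_moves:
  motion:
    - {"xyz": [0, 0, 0], "twist": -0.18, "jaw": -0.1}
    - {"xyz": [0, 0, 0], "twist": -0.36, "jaw": -0.1}
    - {"xyz": [0, 0, 0], "twist": -0.54, "jaw": -0.1}
    - {"xyz": [0, 0, 0], "twist": -0.67, "jaw": -0.1}
    - {"xyz": [0, 0, 0], "twist": -0.67, "jaw": -0.1}

```text
time: 33.52
ee_pos: [0.4274, 0.1384, 0.1398]
tcp_rot: [-179.6, 0.2, -99.2]
wrist_force: [-0.0, -0.4, 0.3]
opening: 0.038
grasp_force: 0.0
```

```bash
python3 go.py 491.9,158.8,140,260.85 491.9,158.8,30,260.85; python3 snap.py 22; python3 fr.py 22
```

```text
t 33.525 pos [427.4 138.4 139.8] rot [-179.58    0.19  -99.23] F [-0.04 -0.37  0.34] op 0.038 grip 0.0
491.9,158.8,140,260.85 -> [-30.5 -60.3   0.3] twist -0.001
491.9,158.8,30,260.85 -> [-30.1 -59.5 110.3] twist -0.001
33.525 [0.4274 0.1384 0.1398] [-179.58    0.19  -99.23] [-0.04 -0.37  0.34] 0.038
[[297.3, 0.0, 256.3], [0.0, 297.3, 189.3], [0.0, 0.0, 1.0]] [0.415 0.07  0.265]
[242.5 282.7] 2167.0 False (210, 254, 53, 66)
[152.  259.6] 520.0 False (125, 252, 53, 19)
[243. 283.] C [457.9 235.8  34.9] n [ 0.92  -0.028  0.391] L [0.027 1.    0.006] yaw 88.4 [72.9 45.5] lowend [456.9 199.3  34.7]
```

apply_moves:
  motion:
    - {"xyz": [-25, -50, 0], "twist": 0, "jaw": -0.1}
    - {"xyz": [-30, -60, 20], "twist": 0, "jaw": -0.1}
    - {"xyz": [-30, -60, 65], "twist": 0, "jaw": -0.1}
    - {"xyz": [-30, -60, 100], "twist": 0, "jaw": -0.1}
    - {"xyz": [-30, -60, 110], "twist": 0, "jaw": -0.1}

```text
time: 34.2
ee_pos: [0.491, 0.1582, 0.028]
tcp_rot: [-179.8, 0.1, -99.3]
wrist_force: [-0.3, 1.0, 0.8]
opening: 0.0385
grasp_force: 0.0
```

```bash
python3 go.py 491.9,158.8,30,260.85 499.4,205.7,30,260.85; python3 snap.py 23; python3 fr.py 23
```

```text
t 34.2 pos [491.  158.2  28. ] rot [-1.7979e+02  9.0000e-02 -9.9320e+01] F [-0.27  1.02  0.76] op 0.0385 grip 0.0
491.9,158.8,30,260.85 -> [-0.7 -0.8 -2. ] twist -0.003
499.4,205.7,30,260.85 -> [-48.2  -0.6  -1.9] twist -0.003
34.2 [0.491  0.1582 0.028 ] [-1.7979e+02  9.0000e-02 -9.9320e+01] [-0.27  1.02  0.76] 0.0385
[[297.3, 0.0, 256.3], [0.0, 297.3, 189.3], [0.0, 0.0, 1.0]] [0.479 0.09  0.153]
[361.1 337.5] 459.5 False (347, 317, 34, 40)
[150.9 337.9] 487.5 True (129, 316, 38, 43)
[256.5 307.8] 1402.5 True (208, 299, 97, 19)
[257. 308.] C [496.8 195.1  21.3] n [0.15  0.987 0.05 ] L [ 0.989 -0.15  -0.004] yaw -8.7 [54.9 18.1] lowend [469.7 199.3  21.5]
```

View pics/w23.png

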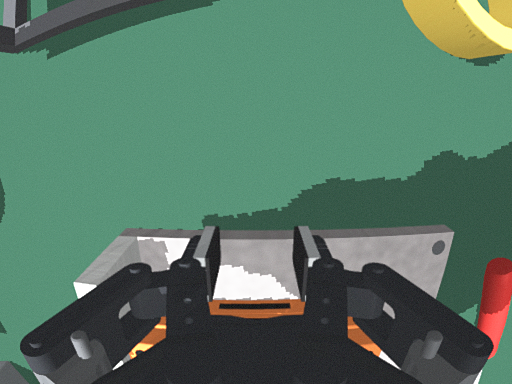

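w23 shows the fingers beside the stand. The pile's right face is at (256,308), about 26 mm away. I start the left push.

apply_moves:
  motion:
    - {"xyz": [-8, -0.5, -1], "twist": 0, "jaw": -0.1}
    - {"xyz": [-16, -0.5, -1], "twist": 0, "jaw": -0.1}
    - {"xyz": [-21, -0.5, -1], "twist": 0, "jaw": -0.1}
    - {"xyz": [-24, -0.5, -1], "twist": 0, "jaw": -0.1}
    - {"xyz": [-27, -0.5, -1], "twist": 0, "jaw": -0.1}

```text
time: 34.88
ee_pos: [0.4972, 0.1852, 0.0314]
tcp_rot: [-179.6, 0.1, -99.2]
wrist_force: [-0.3, -3.2, 1.6]
opening: 0.0386
grasp_force: 1.4
```

apply_moves:
  motion:
    - {"xyz": [-3, 0, 0], "twist": 0, "jaw": -0.1}
    - {"xyz": [-6, 0, 0], "twist": 0, "jaw": -0.1}
    - {"xyz": [-9, 0, 0], "twist": 0, "jaw": -0.1}
    - {"xyz": [-12, 0, 0], "twist": 0, "jaw": -0.1}
    - {"xyz": [-14, 0, 0], "twist": 0, "jaw": -0.1}

```text
time: 35.5
ee_pos: [0.4994, 0.1992, 0.0313]
tcp_rot: [-179.6, 0.2, -99.2]
wrist_force: [0.1, -2.5, 2.6]
opening: 0.0386
grasp_force: 1.5
```

```bash
python3 go.py 499.4,205.7,30,260.85
```

```text
t 35.5 pos [499.4 199.2  31.3] rot [-179.62    0.18  -99.18] F [ 0.11 -2.46  2.59] op 0.0386 grip 1.4601909965858795
499.4,205.7,30,260.85 -> [-6.4  1.   1.3] twist -0.0
```

apply_moves:
  motion:
    - {"xyz": [-1.5, 0, 0], "twist": 0, "jaw": -0.1}
    - {"xyz": [-3, 0, 0], "twist": 0, "jaw": -0.1}
    - {"xyz": [-4, 0, 0], "twist": 0, "jaw": -0.1}
    - {"xyz": [-5, 0, 0], "twist": 0, "jaw": -0.1}
    - {"xyz": [-5.2, 0, 0], "twist": 0, "jaw": -0.1}

```text
time: 36.12
ee_pos: [0.5002, 0.2042, 0.0313]
tcp_rot: [-179.6, 0.2, -99.2]
wrist_force: [-1.6, -3.1, 3.1]
opening: 0.0386
grasp_force: 1.4
```

apply_moves:
  motion:
    - {"xyz": [-0.4, 0, 0], "twist": 0, "jaw": -0.1}
    - {"xyz": [-0.7, 0, 0], "twist": 0, "jaw": -0.1}
    - {"xyz": [-0.7, 0, 0], "twist": 0, "jaw": -0.1}

```text
time: 36.5
ee_pos: [0.5003, 0.2049, 0.0312]
tcp_rot: [-179.6, 0.2, -99.2]
wrist_force: [-0.5, -2.7, 1.9]
opening: 0.0385
grasp_force: 1.2
```

```bash
python3 go.py 499.4,205.7,30,260.85
```

```text
t 36.5 pos [500.3 204.9  31.2] rot [-179.63    0.19  -99.18] F [-0.46 -2.7   1.87] op 0.0385 grip 1.2012642475019675
499.4,205.7,30,260.85 -> [-0.6  1.   1.2] twist -0.0
```

apply_moves:
  motion:
    - {"xyz": [-0.4, 0, 0], "twist": 0, "jaw": -0.1}
    - {"xyz": [-0.8, 0, 0], "twist": 0, "jaw": -0.1}
    - {"xyz": [-0.8, 0, 0], "twist": 0, "jaw": -0.1}

```text
time: 36.88
ee_pos: [0.5004, 0.2056, 0.0313]
tcp_rot: [-179.6, 0.2, -99.2]
wrist_force: [-1.0, -3.4, 2.1]
opening: 0.0381
grasp_force: 1.6
```

apply_moves:
  motion:
    - {"xyz": [-0.3, 0, 0], "twist": 0, "jaw": -0.1}
    - {"xyz": [-0.5, 0, 0], "twist": 0, "jaw": -0.1}
    - {"xyz": [-0.5, 0, 0], "twist": 0, "jaw": -0.1}

```text
time: 37.25
ee_pos: [0.5005, 0.2061, 0.0313]
tcp_rot: [-179.6, 0.2, -99.2]
wrist_force: [-1.6, -5.2, 1.8]
opening: 0.0383
grasp_force: 2.0
```

apply_moves:
  motion:
    - {"xyz": [-0.3, 0, 0], "twist": 0, "jaw": -0.1}
    - {"xyz": [-0.6, 0, 0], "twist": 0, "jaw": -0.1}
    - {"xyz": [-0.6, 0, 0], "twist": 0, "jaw": -0.1}

```text
time: 37.62
ee_pos: [0.5004, 0.2063, 0.0313]
tcp_rot: [-179.6, 0.1, -99.2]
wrist_force: [-1.8, -6.9, 2.8]
opening: 0.0386
grasp_force: 3.3
```

```bash
python3 go.py 499.4,205.7,30,260.85
```

```text
t 37.625 pos [500.4 206.3  31.3] rot [-1.7964e+02  1.3000e-01 -9.9190e+01] F [-1.79 -6.92  2.82] op 0.0386 grip 3.2830656005535275
499.4,205.7,30,260.85 -> [0.8 0.9 1.3] twist -0.001
```

apply_moves:
  motion:
    - {"xyz": [-0.3, 0, 0], "twist": 0, "jaw": -0.1}
    - {"xyz": [-0.7, 0, 0], "twist": 0, "jaw": -0.1}
    - {"xyz": [-0.7, 0, 0], "twist": 0, "jaw": -0.1}

```text
time: 38.0
ee_pos: [0.5003, 0.2065, 0.0312]
tcp_rot: [-179.7, 0.1, -99.2]
wrist_force: [-2.7, -9.4, 3.6]
opening: 0.0385
grasp_force: 4.6
```

```bash
python3 go.py 499.4,205.7,30,260.85
```

```text
t 38.0 pos [500.3 206.5  31.2] rot [-1.7965e+02  7.0000e-02 -9.9200e+01] F [-2.71 -9.36  3.61] op 0.0385 grip 4.6277265914250165
499.4,205.7,30,260.85 -> [1.  0.8 1.2] twist -0.001
```

apply_moves:
  motion:
    - {"xyz": [-0.2, 0, 0], "twist": 0, "jaw": -0.1}
    - {"xyz": [-0.4, 0, 0], "twist": 0, "jaw": -0.1}
    - {"xyz": [-0.4, 0, 0], "twist": 0, "jaw": -0.1}

```text
time: 38.38
ee_pos: [0.5003, 0.2066, 0.0312]
tcp_rot: [-179.7, 0.0, -99.2]
wrist_force: [-2.9, -10.7, 5.1]
opening: 0.0384
grasp_force: 5.7
```

apply_moves:
  motion:
    - {"xyz": [2, 0, 0], "twist": 0, "jaw": -0.1}
    - {"xyz": [10, 0, 0], "twist": 0, "jaw": -0.1}
    - {"xyz": [30, 0, -20], "twist": 0, "jaw": -0.1}
    - {"xyz": [40, 0, -70], "twist": 0, "jaw": -0.1}
    - {"xyz": [40, 0, -120], "twist": 0, "jaw": -0.1}

```text
time: 39.0
ee_pos: [0.4931, 0.1673, 0.1523]
tcp_rot: [-179.7, 0.2, -99.2]
wrist_force: [0.6, 0.2, 0.6]
opening: 0.0385
grasp_force: 0.0
```

apply_moves:
  motion:
    - {"xyz": [-30, 30, -40], "twist": 0, "jaw": -0.1}
    - {"xyz": [-70, 60, -70], "twist": 0, "jaw": -0.1}
    - {"xyz": [-120, 70, -80], "twist": 0, "jaw": -0.1}
    - {"xyz": [-160, 80, -80], "twist": 0, "jaw": -0.1}
    - {"xyz": [-160, 80, -80], "twist": 0, "jaw": -0.1}

```text
time: 39.62
ee_pos: [0.4389, 0.3409, 0.2306]
tcp_rot: [-179.7, 0.2, -99.0]
wrist_force: [0.1, 0.2, 0.2]
opening: 0.039
grasp_force: 0.0
```

```bash
python3 snap.py 24; python3 fr.py 24; python3 go.py
```

```text
39.625 [0.4389 0.3409 0.2306] [-179.66    0.21  -98.99] [0.05 0.17 0.18] 0.039
[[297.3, 0.0, 256.3], [0.0, 297.3, 189.3], [0.0, 0.0, 1.0]] [0.427 0.273 0.355]
[156.  111.2] 963.0 False (134, 81, 93, 56)
[156. 111.] C [509.9 259.9  38.9] n [-0.012 -0.171  0.985] L [ 0.987 -0.159 -0.016] yaw -9.2 [96.2 56.5] lowend [462.4 267.5  39.7]
t 39.675 pos [439.1 339.5 230.6] rot [-1.7966e+02  1.7000e-01 -9.9050e+01] F [-0.05  0.42 -0.62] op 0.0383 grip 0.0
```

View pics/w24.png

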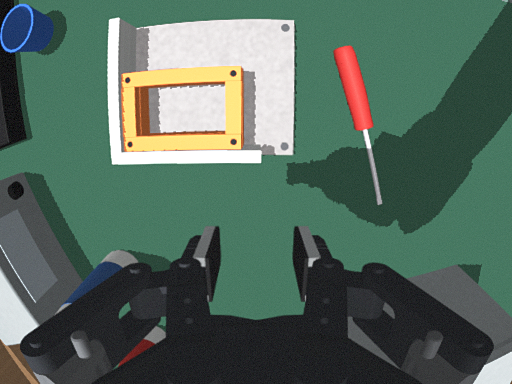

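The last view, w24, shows the pile square in the corner at (185,110), with the driver and cup undisturbed. I'll check the numbers for all three layers.

```bash
python3 - <<'E'
from cloud import *
p,d,X,c=cloud(24); h=cv2.cvtColor(p,cv2.COLOR_RGB2HSV); m=(cv2.inRange(h,(4,110,60),(26,255,255))>0)&(d>0)
a=np.radians(-9.15); ex=np.array([np.cos(a),np.sin(a)]); ey=np.array([-ex[1],ex[0]])
def loc(P): return np.c_[1e3*P[:,:2]@ex-525.3,1e3*P[:,:2]@ey-379.5,1e3*P[:,2]-12]
P=X[m]; l=loc(P); k=(abs(l[:,0]+65)<90)&(abs(l[:,1]+43)<70); P,l=P[k],l[k]
t=P[abs(l[:,2]-42)<3]; C,n,L,s=rect(t); print("top",loc(C[None]).round(1),"yaw rel",(np.degrees(np.arctan2(L[1],L[0]))+9.15).round(2),"n",n.round(3),(1e3*np.array(s)).round(1))
for z0 in (0,14,28):
    g=l[(l[:,2]>z0+2)&(l[:,2]<z0+12)]
    nf=g[g[:,0]<-115]; rf=g[(g[:,1]<-75)&(g[:,0]>-120)]; ff=g[(g[:,0]>-25)]; lf=g[(g[:,1]>-25)]
    for nm,q,ax in(("near face x",nf,0),("right face y",rf,1),("far bar inner x",ff,0),("left bar inner y",lf,1)):
        if len(q)>8: print(z0,nm,len(q),np.median(q[:,ax]).round(1),np.percentile(q[:,ax],[10,90]).round(1))
q=X[d>0]; lq=loc(q)  # fence tops
f=lq[(abs(lq[:,2]-50)<3)&(lq[:,0]>-3)&(lq[:,0]<20)&(lq[:,1]<-10)&(lq[:,1]>-120)]; print("far fence x",np.percentile(f[:,0],[2,98]).round(1))
f=lq[(abs(lq[:,2]-50)<3)&(lq[:,1]>-4)&(lq[:,1]<20)&(lq[:,0]<-10)&(lq[:,0]>-140)]; print("left fence y",np.percentile(f[:,1],[2,98]).round(1))
E
```

```text
top [[-64.6 -41.5  41.4]] yaw rel -0.12 n [ 0.    -0.002  1.   ] [130.8  85.8]
0 near face x 29 -130.2 [-130.4 -130.1]
0 far bar inner x 144 -16.3 [-17.1 -15.7]
0 left bar inner y 74 -15.0 [-22.9 -14.4]
14 near face x 9 -130.6 [-130.8 -129.9]
14 far bar inner x 171 -16.7 [-17.4 -16. ]
14 left bar inner y 107 -15.0 [-20.9 -14.5]
28 near face x 69 -129.5 [-129.7 -120.8]
28 right face y 31 -81.5 [-84.5 -75.8]
28 far bar inner x 228 -15.7 [-16.5 -11.3]
28 left bar inner y 163 -14.7 [-20.7  -5.7]
far fence x [-0.  12.1]
left fence y [ 1.1 13.2]
```

```bash
python3 -c "
from workcell import *; print(bot.job_done())"
```

```text
the job is handed in; nothing more can be done
None
```

The job is handed in: all three frames lie in one flat pile, square in the corner to about 1 mm, after pushes of about 11 N against the far fence and then the left fence, at about 40 s on the clock; I viewed 11 pictures, one over the limit of 10.

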